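# Set the catch cup under the settling tank's spout

### The arm

A 6-joint arm with a two-finger parallel gripper is mounted at the origin on the work surface. World frame = base frame: x ahead of the robot, y to its left, z up, the work surface at z = 0. Lengths are in m, angles in rad, forces in N, time in s.
With the tool pointing down it reaches from about 0.325 to 0.775 m from the base axis. Payload 5.5 kg.
Tool frame: the origin (TCP) lies midway between the tips of the shut fingers; the grasp point (between the pads) lies 19 mm behind it; z points along the fingers, y is the line along which they close (so a half turn about z gives the same grasp; the last joint's range is limited). The gripper opens to 85 mm and grips with 20 to 120 N. Pads are 22 mm wide; open, the fingers measure 114 mm over their backs; the gripper's body (76 mm by 85 mm) begins 54 mm behind the grasp point. The pads swing forward as they close: fully open they stand 13 mm farther back than shut.
Start: joints at [-0.057, 0.091, 1.231, -0, 1.82, -0.057], TCP at [0.6, -0, 0.231] pointing down, gripper open.
Joint ranges: [-2.87, 2.87], [-0.86, 2.18], [0.17, 2.46], [-1.51, 4.65], [0.06, 2.69], [-2.65, 2.65]. Speed limits (rad/s): [2.57, 2.57, 3.01, 3.14, 3.14, 3.14].

### API

Orientations are given as [roll, pitch, yaw] about the fixed x, y, z axes, in that order (R = Rz(yaw) Ry(pitch) Rx(roll)).
In Python, from workcell import sensors, vision, manip gives the robot as it stands.
- The arm moves only by the tool step_arm, never from a script. Its argument "increments" is a list of rows, each an object of numbers: "dx", "dy", "dz": the shift along the tool's x, y, z in mm; "roll": the turn about the tool's z in degrees; "grip": the finger opening in mm, from 0 to 85.4. In form: [{"dx": .., "dy": .., "dz": .., "roll": .., "grip": ..}, ...]. A call has 1 to 20 rows; each row shifts and turns the commanded pose from where the row before left it, along the tool's axes as they then stand; what a row does not reach is not made up. A row lasts 1/12 s, in which the tool goes at most 41.7 mm and 7.16 degrees, less where a joint would pass 70% of its speed; a pose out of reach is approached as far as the arm can. A call is refused whole if a number of a shift passes 41.7 or a number of a turn 7.16, either way. A call with a gripper value outside its range is refused whole. The fingers move at their own pace and stop on an object; the grip force is fixed at half the most. Time passes only in rows, so rows that do not move let the fingers close. It gives the time, the measured TCP pose, the force, the opening and the grip force at its end, in the units of the state.
- sensors.observe(): the state, without advancing time (a new reading comes with each control period).
- vision.grab_frame(name): name is "scene" or "side" or "wrist"; returns (picture, depth): 480x640x3 uint8, red, green, blue; 480x640 float32, m along the optical axis (not along the pixel's ray), 0 where there is no reading.
- vision.calibration(name): a dict with "intrinsics" (3x3 intrinsics, pixels), "dist" ([k1, k2, p1, p2, k3] as OpenCV has them; the pictures are not rectified), "R" (3x3) and "t" (3): a world point X has camera coordinates R X + t. Camera axes: x right, y down, z forward; pixel columns grow to the right and rows downward; lengths in m; the calibration is good to about 2 mm. A picture is of the moment at which its call begins: read the wrist's pose just before it. calibration takes no time and is no camera call; for the wrist camera it gives the pose at the moment of the call.
- manip.close_job(): hands the job in; it is judged then, once.
The state is a dict: "time": time; "joint_positions": joint angles; "dq": joint speeds; "tau": joint torques, N m; "ee_pos": TCP position; "ee_rot": TCP orientation; "contact_force": force on the tool from outside, world axes, zero at the start; "torque": the same for the moment, N m; "opening": finger opening in m; "grasp_force": force on a finger pad.
Only numpy, scipy, OpenCV 4.12 (cv2) and the standard library are available. Lean on these libraries where they do the work, as an engineer would, in place of code of your own. Each camera call takes 0.05 s, during which the arm holds its last target. There are 200 camera calls.

### The job

The square metal catch cup stands upside down on the bench: turn it mouth up and stand it, let go, in the middle of the rubber pad on the stiff carriage while the carriage is still parked clear of the tank's drain spout. Then gently tap the carriage along its rail, cup and all, until its pointer lies on the long line of the scale plate under the spout, never going past that line. Leave the other things on the bench where they are.

Things in the scene. Friction and masses are not known exactly. Their poses are not given: they have to be found in the camera images.
- cup: bare sheet-metal cup, square: 58 x 58 mm outside, 90 mm tall, walls 3 mm, bottom 4 mm, flat sides, about 0.16 kg. Origin at the centre of its open mouth; z points from mouth to closed bottom (up while it stands upside down, as at the start, on the robot's left); x, y square to its sides. Too much to turn in one grasp: lay it on a side and take it again
- cup_bottom (a point): centre of the outer face of the cup's closed bottom
- station: fixed rail (50 mm wide, top 20 mm high, y -115 to +245 mm) with a scale plate (26 mm high; x 46 to 90, y -40 to +160) and a grey tank 200 mm high that begins at y = -150. Origin on the bench under the spout, y along the rail away from the tank, z up, x away from the robot. A 22 mm pipe, axis 178 mm high, runs over the rail from the tank to the origin; spout mouth 162 mm high
- carriage (a joint): travel of the carriage towards the tank (station -y), in m: 0 is its outer stop, 0.140 puts the pointer on the long line, 0.175 is the inner stop. It is stiff: about 10 N moves it, stays where it is left, cannot be gripped (90 mm wide, 150 mm long)
- pad (a point): centre of the top of the black rubber pad (84 x 84 mm) on the carriage deck, 47 mm above the bench; axes as the station's. The steel deck is 90 mm wide (x) and reaches from 55 mm on the tank side to 95 mm on the other side of this point; its top is 45 mm and its underside 20 mm above the bench
- push_face (a point): centre of the carriage's end face away from the tank, the face to tap (towards the tank): 90 mm wide, 20 to 45 mm above the bench, the rail's top at 20 mm below it
- pointer (a point): tip of the 3 mm wide pointer on the carriage's far side (+x), beside the middle of the pad, just over the scale plate
- mark (a point): outer end of the long line across the scale plate (3 mm wide, 40 mm long along x; the other lines, 20 mm apart, are only 12 mm long). The pointer is on it when both have the same station y
- tile_stack: bystander: stack of four 100 mm tiles, 36 mm high; origin under its centre
- jar: bystander: jar, 60 mm wide and 85 mm high; origin under its centre
- wrench: bystander: flat wrench, 160 mm long; origin under its middle
- float: bystander: grout float, 90 x 160 mm with a wooden handle, 64 mm high; origin under its centre
- blade: bystander: steel saw disc lying flat, 110 mm across, 4 mm thick; origin under its centre
- offcut: bystander: tile offcut, 70 x 120 x 10 mm; origin under its centre
- tape: bystander: tape measure, 65 x 62 x 32 mm; origin under its centre
There are look-alikes about, which are no part of the job. Leave any purple, red or yellow look-alike of the cup alone.

How it is judged:
On the way, in this order (a step that is already met when the one before it is completed fails the run):
1. the cup stands mouth up on the pad, released, the carriage still well short of the line (angle between cup's own z axis and vertical above 3.02 rad and z of cup_bottom in the frame of pad between -0.005 and 0.005 m and x of cup_bottom in the frame of pad between -0.015 and 0.015 m and y of cup_bottom in the frame of pad between -0.015 and 0.015 m and contact force between cup and the fingers below 0.1 N and linear speed of cup below 0.02 m/s and value of joint carriage below 0.115 m), for 0.2 s.
2. the pointer has been tapped onto the long line (value of joint carriage between 0.136 and 0.144 m), for 0.2 s.
At the end, for the whole second after the job is handed in: The cup stands mouth up (within 7 degrees), released and at rest, its bottom resting on the pad within 15 mm of the pad's centre along x and along y; the carriage is at rest with its pointer within 4 mm of the long line (joint 0.136 to 0.144) (all of step 2 and angle between cup's own z axis and vertical above 3.02 rad and z of cup_bottom in the frame of pad between -0.005 and 0.005 m and x of cup_bottom in the frame of pad between -0.015 and 0.015 m and y of cup_bottom in the frame of pad between -0.015 and 0.015 m and contact force between cup and the fingers below 0.1 N and linear speed of cup below 0.02 m/s and velocity of joint carriage below 0.01 m/s); the robot touches nothing.
It fails at once if the pointer went more than 4 mm past the long line (value of joint carriage above 0.144 m).
It fails at once if the carriage was shoved (faster than 0.2 m/s) instead of gently tapped (velocity of joint carriage above 0.2 m/s).
It fails at once if a bystander was moved more than 30 mm (distance of any of tile_stack, jar, wrench, float, blade, offcut, tape from where it was at the start of the episode above 0.03 m).
It also fails if it takes over 72 s, if anything falls off the work surface, if the arm or the gripper's body presses on something with over 40 N, if the wrist force passes 120 N, or if a joint passes its speed limit or range.

## Working session

There is one attempt and no reset: what is moved stays moved. The work goes in short steps, Python scripts to look and compute and a tool call to move; the robot and the scene stay as the last step left them, time stands still between calls to the robot, and variables do not carry over. Pictures are saved under pics/ and viewed, at most 10 in all, crops included, and the job is handed in when it is done.

Besides the shell and the picture viewer there is one more tool, called after ">>>" as name(argument=value, ...) on one line, values as JSON. step_arm: Moves the arm, as the interface text tells. Its arguments: {"type":"object","properties":{"increments":{"type":"array"}},"required":["increments"]}

```bash
mkdir -p pics
cat > h.py <<'E'
import numpy as np, cv2
from workcell import sensors, vision, manip
def grab(n):
    c=vision.calibration(n); p,d=vision.grab_frame(n); return p,d,c
def cloud(d,c):
    K=np.array(c["intrinsics"],float); R=np.array(c["R"]);t=np.array(c["t"])
    v,u=np.mgrid[:d.shape[0],:d.shape[1]]
    uv=np.stack([u,v],-1).reshape(-1,1,2).astype(np.float64)
    n=cv2.undistortPoints(uv,K,np.array(c["dist"],float)).reshape(*d.shape,2)
    P=np.dstack([n*d[...,None],d]); W=(P-t)@R
    W[d==0]=np.nan
    return W
def save(p,n): cv2.imwrite("pics/"+n,cv2.cvtColor(p,cv2.COLOR_RGB2BGR))
E
python3 - <<'E'
from h import *
for n in ["scene","side"]:
    p,d,c=grab(n); np.savez(n+".npz",p=p,W=cloud(d,c)); save(p,n+".png")
    print(n,-np.array(c["R"]).T@np.array(c["t"]))
s=sensors.observe(); print(s)
E
```

```text
scene [0.93005945 0.98279843 1.16198417]
side [ 0.10058971 -0.80193847  0.84461566]
{'time': 0.1, 'joint_positions': array([-5.67029595e-02,  9.17752404e-02,  1.23177352e+00, -2.22552042e-05,
        1.81980477e+00, -5.67171158e-02]), 'dq': array([-0.00055009, -0.00197183, -0.0013618 , -0.00091112,  0.00087023,
       -0.00024797]), 'tau': array([ 2.62064459e-03, -4.60215712e+01, -4.19218469e+01, -9.60827560e-05,
        1.05514470e-02,  1.00166855e-05]), 'ee_pos': array([5.99742434e-01, 3.70702757e-06, 2.30264382e-01]), 'ee_rot': array([-3.13983338e+00, -7.82748231e-05,  1.57080495e+00]), 'contact_force': array([0.41155522, 0.28964961, 0.5351502 ]), 'torque': array([ 0.04973594, -0.04286753,  0.02215276]), 'grasp_force': 0.0, 'opening': 0.08547766532256597}
```

View pics/scene.png

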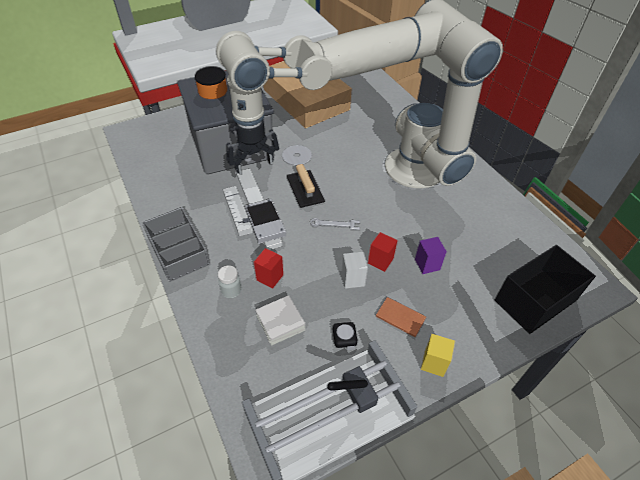

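View pics/side.png

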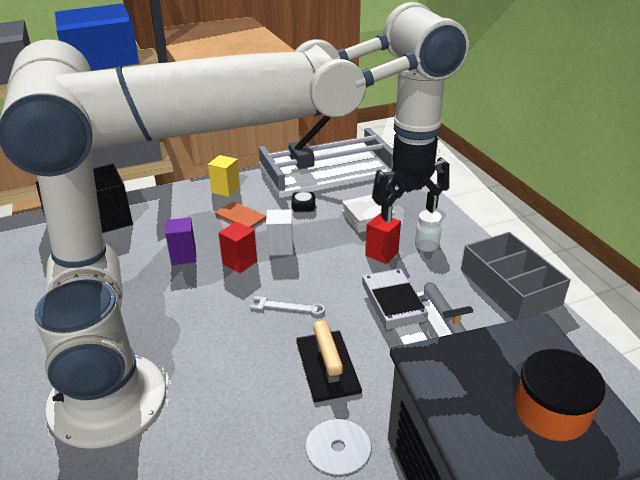

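The cup-like boxes in the scene view are red (268,268), red (382,251), purple (431,254), yellow (438,354) and bare grey (355,267). Only the grey one is bare metal, so I take it as the cup. The carriage with its black pad is near (264,215), and the tank is at (210,130). Next I confirm the cup in a crop and measure.

Run:
```python
from h import *
a=np.load("scene.npz");b=np.load("side.npz")
c1=cv2.resize(a["p"][150:320,200:400],(800,680),interpolation=cv2.INTER_CUBIC)
c2=cv2.resize(b["p"][190:360,260:480],(776,600),interpolation=cv2.INTER_CUBIC)
save(cv2.resize(np.hstack([cv2.resize(c1,(400,340)),cv2.resize(c2,(400,340))]),(800,340)),"crop1.png")
for nm,q in (("scene",a),("side",b)):
    W=q["W"];p=q["p"].astype(int)
    x,y,z=W[...,0],W[...,1],W[...,2]
    sat=p.max(-1)-p.min(-1)
    def rep(n,m):
        k,l=cv2.connectedComponents(m.astype(np.uint8))
        for i in range(1,k):
            mm=l==i
            if mm.sum()<60: continue
            pts=W[mm]; r=cv2.minAreaRect((pts[:,:2]*1000).astype(np.float32))
            v,u=np.nonzero(mm)
            print(nm,n,mm.sum(),"px",u.mean().round(),v.mean().round(),"rect",np.round(r[0],1),np.round(r[1],1),round(r[2],1),"zmed",np.round(np.median(pts[:,2]),4))
    rep("z90",(abs(z-.09)<.008)&(x>.2)&(x<.9)&(abs(y)<.6))
    rep("deck/pad",(abs(z-.046)<.006)&(x>.3)&(x<.9)&(abs(y)<.5))
    rep("pad",(abs(z-.047)<.006)&(x>.3)&(x<.9)&(abs(y)<.5)&(p.max(-1)<60))
    rep("tanktop",(abs(z-.2)<.006)&(x>.3)&(x<1)&(abs(y)<.6))
    rep("plate",(abs(z-.026)<.003)&(x>.3)&(x<.9)&(abs(y)<.5))
```

```text
scene z90 414 px 295.0 93.0 rect [ 230.1 -488.6] [ 77.8 232.6] 7.6 zmed 0.0952
scene z90 105 px 213.0 153.0 rect [ 643.4 -293. ] [18.9 88.9] 76.8 zmed 0.09
scene z90 347 px 383.0 243.0 rect [339.2 302.1] [62.6 58.9] 29.7 zmed 0.0881
scene z90 315 px 431.0 247.0 rect [225.  377.1] [65.7 56.6] 82.0 zmed 0.0886
scene z90 375 px 267.0 259.0 rect [662.  204.4] [60.9 60.9] 32.5 zmed 0.0884
scene z90 376 px 354.0 261.0 rect [447.5 321.3] [62.8 59.1] 69.9 zmed 0.0881
scene z90 158 px 227.0 273.0 rect [778.3 195. ] [53.9 49.1] 69.5 zmed 0.0841
scene deck/pad 77 px 214.0 163.0 rect [ 644.1 -292.5] [15.8 83.1] 80.1 zmed 0.0452
scene deck/pad 972 px 264.0 218.0 rect [593.5  19.7] [152.4  91.2] 83.6 zmed 0.0442
scene deck/pad 71 px 170.0 217.0 rect [ 853.3 -114.4] [29.  89.2] 74.1 zmed 0.0451
scene deck/pad 86 px 176.0 231.0 rect [855.7 -50.5] [88.4 11. ] 0.2 zmed 0.045
scene deck/pad 83 px 182.0 246.0 rect [854.1  15.4] [90.5 12.2] 0.4 zmed 0.0453
scene deck/pad 86 px 190.0 261.0 rect [851.   79.9] [97.2  7.2] 2.2 zmed 0.0461
scene deck/pad 66 px 269.0 273.0 rect [664.2 224.7] [40.9 79.6] 79.3 z
[... 1447 characters left out ...]
pad 148 px 400.0 456.0 rect [ 417.3 -330.7] [102.4   5. ] 82.8 zmed 0.0446
side pad 1054 px 398.0 299.0 rect [587.4  -5.7] [88.9 84.6] 84.9 zmed 0.0459
side pad 104 px 403.0 462.0 rect [ 414.8 -348.6] [66.3  4.1] 84.2 zmed 0.0445
side tanktop 61 px 411.0 396.0 rect [ 412.3 -346.3] [96.7  2.5] 82.7 zmed 0.2043
side plate 157 px 303.0 199.0 rect [560.8 468.3] [66.5 58.6] 70.1 zmed 0.0271
side plate 70 px 490.0 285.0 rect [803.5 -28. ] [ 7.7 96.9] 4.5 zmed 0.026
side plate 404 px 436.0 319.0 rect [632.5 -66.2] [109.   45.9] 84.4 zmed 0.0252
side plate 107 px 528.0 306.0 rect [ 844.7 -118.9] [40.7 98.3] 66.9 zmed 0.0261
side plate 86 px 400.0 323.0 rect [567.  -55.7] [25.6 74. ] 61.4 zmed 0.0257
```

View pics/crop1.png

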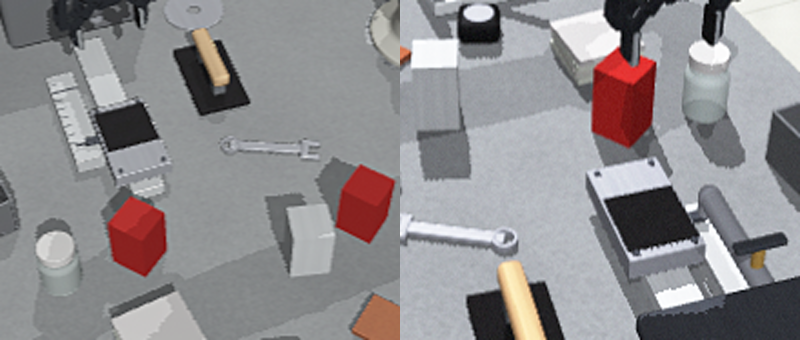

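The crop confirms it: the grey, bare-metal box is the cup (scene (355,267), side (278,218)), with its rim on the bench and its top at about 88 mm. It is centred near (445,318) mm with a side direction of 70°. The pad is at about (589,-3) and the rail runs at 83.6°. First I check the floor around the cup.

Run:
```python
from h import *
a=np.load("scene.npz");W=a["W"]
x,y,z=np.moveaxis(W,-1,0)
m=(z>.004)&(z<.3)&(x>.2)&(x<.85)&(y>.02)&(y<.62)
m=cv2.morphologyEx(m.astype(np.uint8),cv2.MORPH_OPEN,np.ones((2,2),np.uint8))
k,l=cv2.connectedComponents(m)
for i in range(1,k):
    mm=l==i
    if mm.sum()<50: continue
    P=W[mm];v,u=np.nonzero(mm);print(mm.sum(),(u.mean().round(),v.mean().round()),"x",np.round(np.nanpercentile(P[:,0],[2,98]),3),"y",np.round(np.nanpercentile(P[:,1],[2,98]),3),"zmax",np.nanmax(P[:,2]).round(3))
```

```text
1627 (np.float64(270.0), np.float64(250.0)) x [0.555 0.695] y [0.029 0.241] zmax 0.093
753 (np.float64(383.0), np.float64(252.0)) x [0.283 0.375] y [0.277 0.34 ] zmax 0.095
289 (np.float64(201.0), np.float64(258.0)) x [0.794 0.847] y [0.027 0.082] zmax 0.071
767 (np.float64(430.0), np.float64(256.0)) x [0.199 0.254] y [0.352 0.411] zmax 0.096
767 (np.float64(355.0), np.float64(270.0)) x [0.395 0.482] y [0.294 0.357] zmax 0.095
594 (np.float64(230.0), np.float64(282.0)) x [0.748 0.806] y [0.175 0.224] zmax 0.089
1457 (np.float64(281.0), np.float64(320.0)) x [0.649 0.748] y [0.313 0.409] zmax 0.042
962 (np.float64(401.0), np.float64(317.0)) x [0.346 0.443] y [0.441 0.554] zmax 0.016
583 (np.float64(345.0), np.float64(336.0)) x [0.531 0.598] y [0.45  0.515] zmax 0.037
4120 (np.float64(320.0), np.float64(389.0)) x [0.527 0.843] y [0.542 0.623] zmax 0.178
```

>>> step_arm(increments=[{"dx": 30, "dy": -24, "dz": 0, "roll": -7, "grip": 0}, {"dx": 30, "dy": -24, "dz": 0, "roll": -7, "grip": 0}, {"roll": -7}, {"roll": -7}, {"roll": -7}, {"roll": -7}, {"roll": -7}, {"roll": -7}, {"roll": -7}, {"roll": -7}])

```text
validation failed for argument at $.in...
```

The fall area out to (560,275) is clear. The move was refused, so I'll send it again with every key in every row.

>>> step_arm(increments=[{"dx": 30, "dy": -24, "dz": 0, "roll": -7, "grip": 0}, {"dx": 30, "dy": -24, "dz": 0, "roll": -7, "grip": 0}, {"dx": 0, "dy": 0, "dz": 0, "roll": -7, "grip": 0}, {"dx": 0, "dy": 0, "dz": 0, "roll": -7, "grip": 0}, {"dx": 0, "dy": 0, "dz": 0, "roll": -7, "grip": 0}, {"dx": 0, "dy": 0, "dz": 0, "roll": -7, "grip": 0}, {"dx": 0, "dy": 0, "dz": 0, "roll": -7, "grip": 0}, {"dx": 0, "dy": 0, "dz": 0, "roll": -7, "grip": 0}, {"dx": 0, "dy": 0, "dz": 0, "roll": -7, "grip": 0}, {"dx": 0, "dy": 0, "dz": 0, "roll": -7, "grip": 0}])

```text
time: 0.93
ee_pos: [0.5483, 0.0569, 0.2307]
ee_rot: [-3.141, -0.001, 2.799]
contact_force: [-0.3, 0.2, 0.1]
opening: -0.0003
grasp_force: 0.0
```

>>> step_arm(increments=[{"dx": 31, "dy": 26.5, "dz": 0, "roll": 0, "grip": 0}, {"dx": 31, "dy": 26.5, "dz": 0, "roll": 0, "grip": 0}, {"dx": 31, "dy": 26.5, "dz": 0, "roll": 0, "grip": 0}, {"dx": 31, "dy": 26.5, "dz": 0, "roll": 0, "grip": 0}, {"dx": 31, "dy": 26.5, "dz": 0, "roll": 0, "grip": 0}, {"dx": 31, "dy": 26.5, "dz": 0, "roll": 0, "grip": 0}, {"dx": 31, "dy": 26.5, "dz": 0, "roll": 0, "grip": 0}, {"dx": 31, "dy": 26.5, "dz": 0, "roll": 0, "grip": 0}, {"dx": 0, "dy": 0, "dz": 30, "roll": 0, "grip": 0}, {"dx": 0, "dy": 0, "dz": 30, "roll": 0, "grip": 0}, {"dx": 0, "dy": 0, "dz": 30, "roll": 0, "grip": 0}, {"dx": 0, "dy": 0, "dz": 30, "roll": 0, "grip": 0}, {"dx": 0, "dy": 0, "dz": 31, "roll": 0, "grip": 0}, {"dx": 0, "dy": 0, "dz": 0, "roll": 0, "grip": 0}])

```text
time: 2.1
ee_pos: [0.3845, 0.3383, 0.0724]
ee_rot: [-3.131, -0.007, 2.793]
contact_force: [-1.4, -0.7, -1.7]
opening: -0.0005
grasp_force: 0.0
```

>>> step_arm(increments=[{"dx": -5, "dy": 0, "dz": -6, "roll": 0, "grip": 0}, {"dx": -5, "dy": 0, "dz": 0, "roll": 0, "grip": 0}, {"dx": -5, "dy": 0, "dz": 0, "roll": 0, "grip": 0}, {"dx": -4, "dy": 0, "dz": 0, "roll": 0, "grip": 0}, {"dx": -4, "dy": 0, "dz": 0, "roll": 0, "grip": 0}, {"dx": -4, "dy": 0, "dz": 0, "roll": 0, "grip": 0}, {"dx": -4, "dy": 0, "dz": 0, "roll": 0, "grip": 0}, {"dx": -4, "dy": 0, "dz": 0, "roll": 0, "grip": 0}, {"dx": -4, "dy": 0, "dz": 0, "roll": 0, "grip": 0}])

```text
time: 2.85
ee_pos: [0.4246, 0.3306, 0.0946]
ee_rot: [3.133, -0.0, 2.794]
contact_force: [-19.0, -0.3, 38.8]
opening: -0.0001
grasp_force: 19.9
```

Run:
```python
from h import *
for n in ["scene","side"]:
    p,d,c=grab(n);W=cloud(d,c);x,y,z=np.moveaxis(W,-1,0)
    save(p,n+"2.png")
    m=(x>.4)&(x<.6)&(y>.2)&(y<.4)&(z>.008)&(z<.1)&(p.max(-1)>110)
    P=W[m]; print(n,m.sum(),np.nanpercentile(P,[2,50,98],axis=0).round(3).tolist())
    t=P[P[:,2]>np.nanpercentile(P[:,2],98)-.008]
    print(cv2.minAreaRect((t[:,:2]*1000).astype(np.float32)), np.percentile(t[:,2],[5,95]))
```

```text
scene 696 [[0.433, 0.29, 0.012], [0.462, 0.338, 0.087], [0.491, 0.356, 0.097]]
((459.64556884765625, 318.6924133300781), (61.59345626831055, 58.02772521972656), 69.79936218261719) [0.08919701 0.0968061 ]
side 1085 [[0.414, 0.278, 0.011], [0.445, 0.292, 0.068], [0.482, 0.339, 0.095]]
((447.2317199707031, 315.6559143066406), (64.73228454589844, 74.25751495361328), 69.85110473632812) [0.08760081 0.09537616]
```

The fingers rode up onto the cup's top edge, with 39 N upward on the tool, instead of tipping it. I back off and look.

>>> step_arm(increments=[{"dx": 0, "dy": 0, "dz": -15, "roll": 0, "grip": 0}, {"dx": 0, "dy": 0, "dz": -25, "roll": 0, "grip": 0}, {"dx": 0, "dy": 0, "dz": -25, "roll": 0, "grip": 0}, {"dx": 0, "dy": 0, "dz": 0, "roll": 0, "grip": 0}])

```text
time: 3.28
ee_pos: [0.4269, 0.3287, 0.1582]
ee_rot: [3.134, 0.006, 2.792]
contact_force: [0.5, 0.4, 1.3]
opening: 0.0001
grasp_force: 0.0
```

Run:
```python
from h import *
print(sensors.observe()["ee_pos"])
for n in ["scene","side"]:
    p,d,c=grab(n);W=cloud(d,c);x,y,z=np.moveaxis(W,-1,0)
    m=(x>.4)&(x<.6)&(y>.2)&(y<.4)&(z>.008)&(z<.1)&(p.max(-1)>90)
    P=W[m]; zt=np.nanpercentile(P[:,2],95)
    t=P[P[:,2]>zt-.008]
    print(n,cv2.minAreaRect((t[:,:2]*1000).astype(np.float32)), np.percentile(t[:,2],[5,95]))
    if n=="side": save(cv2.resize(p[150:350,160:440],(800,571)),"s3.png")
```

```text
[0.42688095 0.32872664 0.15818674]
scene ((447.2073059082031, 321.15875244140625), (62.897377014160156, 59.33138656616211), 70.41887664794922) [0.08473705 0.0922602 ]
side ((442.7325134277344, 316.6104431152344), (67.11890411376953, 56.83002471923828), 71.901123046875) [0.08298812 0.08989053]
```

View pics/s3.png

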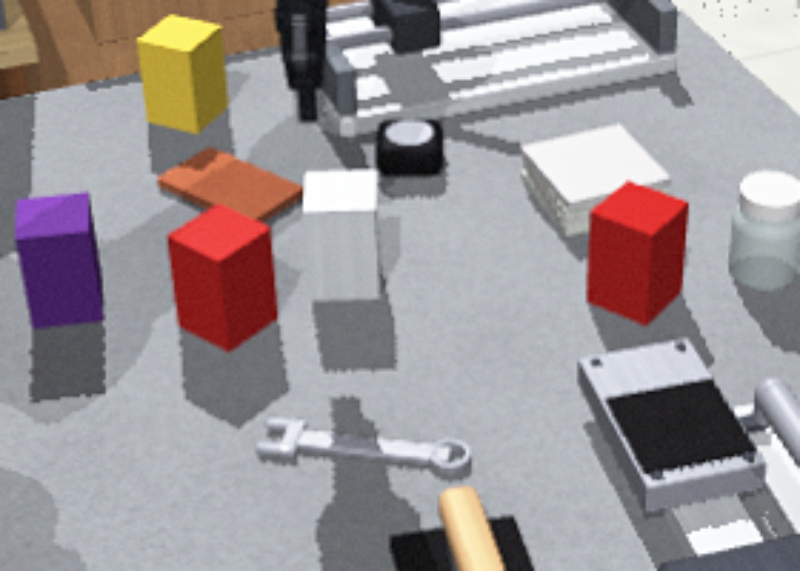

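The cup tipped a little and fell back onto its start spot (the grey box in the crop's middle, (340,235)), so the bench grips it. The fingertip has to follow the arc about the far lower edge, going forward and up.

>>> step_arm(increments=[{"dx": 21, "dy": -1, "dz": 0, "roll": 0, "grip": 0}, {"dx": 21, "dy": -1, "dz": 0, "roll": 0, "grip": 0}, {"dx": 0, "dy": 0, "dz": 28, "roll": 0, "grip": 0}, {"dx": 0, "dy": 0, "dz": 28, "roll": 0, "grip": 0}, {"dx": 0, "dy": 0, "dz": 25, "roll": 0, "grip": 0}, {"dx": 0, "dy": 0, "dz": 0, "roll": 0, "grip": 0}, {"dx": 0, "dy": 0, "dz": 0, "roll": 0, "grip": 0}])

```text
time: 3.97
ee_pos: [0.3833, 0.3389, 0.0681]
ee_rot: [-3.137, -0.003, 2.792]
contact_force: [0.2, 0.6, 0.3]
opening: -0.0
grasp_force: 0.0
```

>>> step_arm(increments=[{"dx": -5, "dy": 0, "dz": -6, "roll": 0, "grip": 0}, {"dx": -5, "dy": 0, "dz": 0, "roll": 0, "grip": 0}, {"dx": -5, "dy": 0, "dz": 0, "roll": 0, "grip": 0}, {"dx": -5, "dy": 0, "dz": 0, "roll": 0, "grip": 0}, {"dx": -4, "dy": 0, "dz": 0, "roll": 0, "grip": 0}, {"dx": -6, "dy": 0, "dz": -3.5, "roll": 0, "grip": 0}, {"dx": -6, "dy": 0, "dz": -3.5, "roll": 0, "grip": 0}, {"dx": -6.3, "dy": 0, "dz": -2.8, "roll": 0, "grip": 0}, {"dx": -6.3, "dy": 0, "dz": -2.8, "roll": 0, "grip": 0}, {"dx": -6.6, "dy": 0, "dz": -1.9, "roll": 0, "grip": 0}, {"dx": -6.6, "dy": 0, "dz": -1.9, "roll": 0, "grip": 0}, {"dx": -7, "dy": 0, "dz": -1, "roll": 0, "grip": 0}, {"dx": -7, "dy": 0, "dz": -1, "roll": 0, "grip": 0}, {"dx": -7, "dy": 0, "dz": 0, "roll": 0, "grip": 0}, {"dx": -7, "dy": 0, "dz": 0, "roll": 0, "grip": 0}, {"dx": 0, "dy": 0, "dz": 0, "roll": 0, "grip": 0}, {"dx": 0, "dy": 0, "dz": 0, "roll": 0, "grip": 0}])

```text
time: 5.38
ee_pos: [0.4691, 0.3091, 0.0943]
ee_rot: [-3.141, -0.001, 2.792]
contact_force: [-0.1, -0.0, 0.0]
opening: 0.0
grasp_force: 0.0
```

```bash
cat > cup.py <<'E'
from h import *
o=np.array([.5,.3])
print(sensors.observe()["ee_pos"])
for n in ["scene","side"]:
    p,d,c=grab(n);W=cloud(d,c);x,y,z=np.moveaxis(W,-1,0)
    save(p,n+"4.png")
    m=(x>.4)&(x<.62)&(y>.19)&(y<.4)&(z>.008)&(z<.12)&(p.max(-1)>90)&(p.max(-1)-p.min(-1)<30)
    P=W[m]; zt=np.nanpercentile(P[:,2],90)
    t=P[P[:,2]>zt-.008]
    print(n,m.sum(),cv2.minAreaRect((t[:,:2]*1000).astype(np.float32)), np.percentile(t[:,2],[5,95]))
E
python3 cup.py
```

```text
[0.46906248 0.30906189 0.09432431]
scene 849 ((509.6062927246094, 298.736328125), (64.00308227539062, 104.77525329589844), 70.8409652709961) [0.05252233 0.06052492]
side 1167 ((505.48583984375, 294.0325927734375), (65.89915466308594, 104.24223327636719), 69.08804321289062) [0.05111668 0.0941812 ]
```

The cup has toppled and lies with its top at about 57 mm. I raise the arm, open the fingers and measure again.

>>> step_arm(increments=[{"dx": 20, "dy": 0, "dz": -30, "roll": 0, "grip": 85}, {"dx": 20, "dy": 0, "dz": -30, "roll": 0, "grip": 85}, {"dx": 0, "dy": 0, "dz": -40, "roll": 0, "grip": 85}, {"dx": 0, "dy": 0, "dz": 0, "roll": 0, "grip": 85}, {"dx": 0, "dy": 0, "dz": 0, "roll": 0, "grip": 85}])

```text
time: 5.9
ee_pos: [0.4319, 0.3241, 0.1985]
ee_rot: [3.136, 0.004, 2.794]
contact_force: [0.0, -1.0, -0.5]
opening: 0.0603
grasp_force: 0.0
```

```bash
python3 cup.py; python3 -c "
from h import *
a=cv2.imread('pics/side4.png')[170:330,200:420];b=cv2.imread('pics/scene4.png')[190:330,240:440]
cv2.imwrite('pics/c4.png',np.hstack([cv2.resize(a,(400,300)),cv2.resize(b,(400,300))]))"
```

```text
[0.43190994 0.32413894 0.19854942]
scene 837 ((516.4547119140625, 296.64990234375), (62.218833923339844, 90.06472778320312), 70.46092224121094) [0.05220923 0.05973793]
side 1134 ((513.4397583007812, 291.47003173828125), (67.89976501464844, 88.2144546508789), 69.79476165771484) [0.05063719 0.05780245]
```

View pics/c4.png

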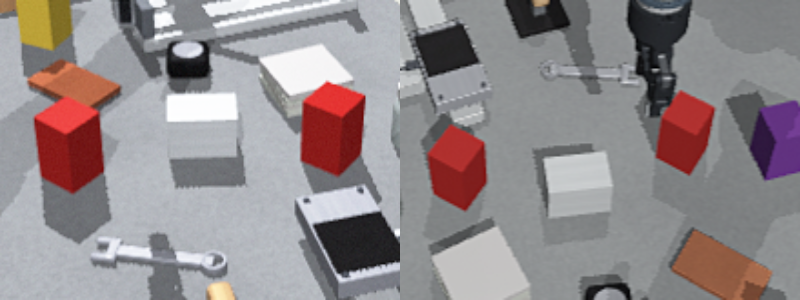

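The grey cup lies at the crop's middle (left view (203,125), right view (578,183)): centre about (515,294) mm, axis at -20°. Its mouth should face the robot side, because I pushed it over from there. I'll take it 14 mm from the mouth end.

>>> step_arm(increments=[{"dx": -28.5, "dy": 0, "dz": 0, "roll": 0, "grip": 85}, {"dx": -28.5, "dy": 0, "dz": 0, "roll": 0, "grip": 85}, {"dx": 0, "dy": 0, "dz": 30, "roll": 0, "grip": 85}, {"dx": 0, "dy": 0, "dz": 30, "roll": 0, "grip": 85}, {"dx": 0, "dy": 0, "dz": 30, "roll": 0, "grip": 85}, {"dx": 0, "dy": 0, "dz": 15, "roll": 0, "grip": 85}, {"dx": 0, "dy": 0, "dz": 0, "roll": 0, "grip": 85}, {"dx": 0, "dy": 0, "dz": 0, "roll": 0, "grip": 85}])

```text
time: 6.67
ee_pos: [0.4837, 0.3027, 0.0873]
ee_rot: [-3.138, -0.003, 2.792]
contact_force: [-0.5, -0.1, 0.2]
opening: 0.0853
grasp_force: 0.0
```

>>> step_arm(increments=[{"dx": -1, "dy": 2, "dz": 20, "roll": 0, "grip": 85}, {"dx": 0, "dy": 0, "dz": 20, "roll": 0, "grip": 85}, {"dx": 0, "dy": 0, "dz": 15, "roll": 0, "grip": 85}, {"dx": 0, "dy": 0, "dz": 8, "roll": 0, "grip": 85}, {"dx": 0, "dy": 0, "dz": 4, "roll": 0, "grip": 85}, {"dx": 0, "dy": 0, "dz": 0, "roll": 0, "grip": 85}, {"dx": 0, "dy": 0, "dz": 0, "roll": 0, "grip": 85}])

```text
time: 7.25
ee_pos: [0.4872, 0.3054, 0.0241]
ee_rot: [3.14, 0.001, 2.793]
contact_force: [-0.2, 0.6, -0.4]
opening: 0.0851
grasp_force: 0.0
```

>>> step_arm(increments=[{"dx": 0, "dy": 0, "dz": 6, "roll": 0, "grip": 85}, {"dx": 0, "dy": 0, "dz": 6, "roll": 0, "grip": 85}, {"dx": 0, "dy": 0, "dz": 0, "roll": 0, "grip": 57}, {"dx": 0, "dy": 0, "dz": 0, "roll": 0, "grip": 57}, {"dx": 0, "dy": 0, "dz": 0, "roll": 0, "grip": 57}, {"dx": 0, "dy": 0, "dz": 0, "roll": 0, "grip": 57}, {"dx": 0, "dy": 0, "dz": 0, "roll": 0, "grip": 57}, {"dx": 0, "dy": 0, "dz": 0, "roll": 0, "grip": 57}])

```text
time: 7.92
ee_pos: [0.4864, 0.305, 0.0106]
ee_rot: [-3.141, -0.0, 2.793]
contact_force: [0.7, 0.2, -1.4]
opening: 0.0577
grasp_force: 37.3
```

The grip force follows the commanded opening (37 N at 57 mm), so a light grip lets the cup pivot under its own weight. I ease the grip and lift along the arc.

>>> step_arm(increments=[{"dx": 0, "dy": 0, "dz": 0, "roll": 0, "grip": 57.4}, {"dx": 0, "dy": 0, "dz": 0, "roll": 0, "grip": 57.4}, {"dx": -1, "dy": 0, "dz": -4, "roll": 0, "grip": 57.4}, {"dx": -1, "dy": 0, "dz": -4, "roll": 0, "grip": 57.4}, {"dx": -2, "dy": 0, "dz": -4, "roll": 0, "grip": 57.4}, {"dx": -2, "dy": 0, "dz": -4, "roll": 0, "grip": 57.4}, {"dx": -2, "dy": 0, "dz": -4, "roll": 0, "grip": 57.4}, {"dx": 0, "dy": 0, "dz": 0, "roll": 0, "grip": 57.4}])

```text
time: 8.58
ee_pos: [0.4951, 0.3024, 0.0322]
ee_rot: [3.14, 0.002, 2.792]
contact_force: [0.1, -0.2, -2.0]
opening: 0.0579
grasp_force: 37.2
```

```bash
cat > tilt.py <<'E'
from h import *
s=sensors.observe();e=s["ee_pos"];print(e.round(4),s["grasp_force"],s["opening"])
u=np.array([.94,-.34]);w=np.array([.34,.94])
for n in ["side","scene"]:
    p,d,c=grab(n);W=cloud(d,c)
    q=W[...,:2]-e[:2]; a=q@u;b=q@w;z=W[...,2]
    m=(a>-.08)&(a<.12)&(abs(b)<.034)&(z>.006)&(z<e[2]+.12)&(p.max(-1)>85)&(p.max(-1)-p.min(-1)<30)
    for lo in np.arange(-.07,.12,.01):
        k=m&(a>=lo)&(a<lo+.01)
        if k.sum()>5: print(n,round(lo*1000),k.sum(),np.percentile(z[k],[3,50,97]).round(3))
E
python3 tilt.py
```

```text
[0.4951 0.3024 0.0322] 37.231446504592896 0.057887628735608154
side -20 22 [0.017 0.048 0.091]
side -10 10 [0.021 0.024 0.028]
side 0 17 [0.019 0.028 0.058]
side 10 92 [0.02  0.062 0.078]
side 20 130 [0.023 0.069 0.079]
side 30 129 [0.021 0.073 0.08 ]
side 40 138 [0.02  0.068 0.079]
side 50 126 [0.02  0.07  0.079]
side 60 119 [0.022 0.074 0.078]
side 70 56 [0.026 0.069 0.078]
scene 0 7 [0.023 0.028 0.133]
scene 10 92 [0.024 0.076 0.115]
scene 20 101 [0.026 0.075 0.081]
scene 30 100 [0.023 0.076 0.08 ]
scene 40 100 [0.024 0.075 0.08 ]
scene 50 96 [0.022 0.076 0.081]
scene 60 104 [0.025 0.075 0.081]
scene 70 76 [0.023 0.074 0.081]
```

>>> step_arm(increments=[{"dx": 0, "dy": 0, "dz": 0, "roll": 0, "grip": 57.8}, {"dx": 0, "dy": 0, "dz": 0, "roll": 0, "grip": 57.8}])

```text
time: 8.85
ee_pos: [0.4937, 0.3022, 0.0303]
ee_rot: [-3.141, -0.0, 2.793]
contact_force: [0.1, -0.9, -1.3]
opening: 0.0582
grasp_force: 16.0
```

>>> step_arm(increments=[{"dx": 0, "dy": 0, "dz": 0, "roll": 0, "grip": 58}, {"dx": 0, "dy": 0, "dz": 0, "roll": 0, "grip": 58}])

```text
time: 9.02
ee_pos: [0.4939, 0.3023, 0.0306]
ee_rot: [-3.141, -0.0, 2.793]
contact_force: [0.3, 0.3, -2.7]
opening: 0.0581
grasp_force: 1.8
```

```bash
python3 tilt.py | grep -v scene
```

```text
[0.4939 0.3023 0.0306] 1.820312630297849 0.05808824994911782
side -30 34 [0.019 0.023 0.035]
side -20 55 [0.02  0.033 0.054]
side -10 15 [0.015 0.022 0.027]
side 0 23 [0.011 0.02  0.027]
side 10 109 [0.012 0.053 0.071]
side 20 132 [0.009 0.06  0.069]
side 30 126 [0.011 0.061 0.066]
side 40 118 [0.011 0.058 0.065]
side 50 130 [0.01  0.054 0.061]
side 60 107 [0.012 0.054 0.059]
side 70 57 [0.035 0.053 0.057]
```

It pivots: the cup is tilted about 15° with its bottom end on the bench. I follow the arc.

>>> step_arm(increments=[{"dx": -4.9, "dy": 0, "dz": -5, "roll": 0, "grip": 57.97}, {"dx": -4.9, "dy": 0, "dz": -5, "roll": 0, "grip": 57.97}, {"dx": -4.9, "dy": 0, "dz": -5, "roll": 0, "grip": 57.97}, {"dx": -6, "dy": 0, "dz": -3.7, "roll": 0, "grip": 57.97}, {"dx": -6, "dy": 0, "dz": -3.7, "roll": 0, "grip": 57.97}, {"dx": -6, "dy": 0, "dz": -3.7, "roll": 0, "grip": 57.97}, {"dx": 0, "dy": 0, "dz": 0, "roll": 0, "grip": 57.97}])

```text
time: 9.7
ee_pos: [0.5265, 0.2907, 0.058]
ee_rot: [3.14, 0.002, 2.791]
contact_force: [0.8, 0.2, 0.3]
opening: 0.0577
grasp_force: 1.6
```

```bash
python3 tilt.py | grep -v scene
```

```text
[0.5265 0.2907 0.058 ] 1.6132499976083636 0.057677421213631536
side -40 62 [0.052 0.058 0.064]
side -30 101 [0.044 0.058 0.157]
side -20 88 [0.036 0.061 0.108]
side -10 42 [0.026 0.043 0.062]
side 0 47 [0.015 0.037 0.055]
side 10 119 [0.011 0.064 0.087]
side 20 149 [0.01  0.061 0.083]
side 30 119 [0.011 0.059 0.073]
side 40 100 [0.017 0.055 0.064]
side 50 84 [0.028 0.048 0.054]
side 60 38 [0.037 0.043 0.046]
```

>>> step_arm(increments=[{"dx": -6.7, "dy": 0, "dz": -2, "roll": 0, "grip": 57.97}, {"dx": -6.7, "dy": 0, "dz": -2, "roll": 0, "grip": 57.97}, {"dx": -6.7, "dy": 0, "dz": -2, "roll": 0, "grip": 57.97}, {"dx": -7, "dy": 0, "dz": -0.5, "roll": 0, "grip": 57.97}, {"dx": -7, "dy": 0, "dz": 0, "roll": 0, "grip": 57.97}, {"dx": -7, "dy": 0, "dz": 0, "roll": 0, "grip": 57.97}, {"dx": -6.8, "dy": 0, "dz": 1, "roll": 0, "grip": 57.97}, {"dx": -6.8, "dy": 0, "dz": 1.5, "roll": 0, "grip": 57.97}, {"dx": -6.8, "dy": 0, "dz": 2, "roll": 0, "grip": 57.97}, {"dx": 0, "dy": 0, "dz": 0, "roll": 0, "grip": 57.97}, {"dx": 0, "dy": 0, "dz": 0, "roll": 0, "grip": 57.97}])

```text
time: 10.72
ee_pos: [0.5829, 0.2699, 0.0586]
ee_rot: [-3.142, 0.0, 2.792]
contact_force: [1.3, 0.6, -0.6]
opening: 0.0583
grasp_force: 1.4
```

```bash
python3 tilt.py | grep -v scene; python3 -c "
from h import *
p,d=vision.grab_frame('side');save(cv2.resize(p[170:330,200:420],(660,480)),'s5.png')"
```

```text
[0.5829 0.2699 0.0586] 1.3697453815257177 0.058304047082750395
side -50 47 [0.06  0.084 0.089]
side -40 151 [0.014 0.063 0.087]
side -30 175 [0.01  0.064 0.153]
side -20 137 [0.009 0.063 0.124]
side -10 57 [0.008 0.034 0.055]
side 0 69 [0.007 0.033 0.055]
side 10 72 [0.007 0.034 0.083]
```

View pics/s5.png

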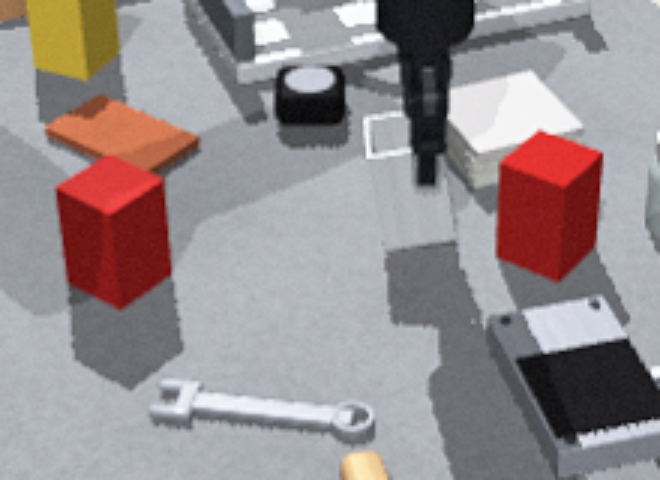

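The cup is mouth up, with its open rim at (390,130) and a roughly level base at (415,245). The fingers sit off-centre. I let go, rise and measure.

>>> step_arm(increments=[{"dx": 0, "dy": 0, "dz": 0, "roll": 0, "grip": 66}, {"dx": 0, "dy": 0, "dz": 0, "roll": 0, "grip": 75}, {"dx": 0, "dy": 0, "dz": 0, "roll": 0, "grip": 85}, {"dx": 0, "dy": 0, "dz": -15, "roll": 0, "grip": 85}, {"dx": 0, "dy": 0, "dz": -30, "roll": 0, "grip": 85}, {"dx": 0, "dy": 0, "dz": -35, "roll": 0, "grip": 85}, {"dx": 0, "dy": 0, "dz": -35, "roll": 0, "grip": 85}, {"dx": 30, "dy": 0, "dz": -20, "roll": 0, "grip": 85}, {"dx": 30, "dy": 0, "dz": 0, "roll": 0, "grip": 85}, {"dx": 0, "dy": 0, "dz": 0, "roll": 0, "grip": 85}])

```text
time: 11.7
ee_pos: [0.5233, 0.2929, 0.197]
ee_rot: [3.138, 0.001, 2.796]
contact_force: [-0.7, -0.9, -1.2]
opening: 0.0846
grasp_force: 0.0
```

```bash
cat > up.py <<'E'
from h import *
import sys
cx,cy,r,zl,zh=map(float,sys.argv[1:6])
print(sensors.observe()["ee_pos"])
for n in ["scene","side"]:
    p,d,c=grab(n);W=cloud(d,c);x,y,z=np.moveaxis(W,-1,0)
    m=(abs(x-cx)<r)&(abs(y-cy)<r)&(z>zl)&(z<zh)&(p.max(-1)-p.min(-1)<30)
    P=W[m]
    print(n,m.sum(),cv2.minAreaRect((P[:,:2]*1000).astype(np.float32)), np.percentile(P[:,2],[5,50,95]).round(4))
E
python3 up.py .567 .275 .065 .082 .1
```

```text
[0.52334362 0.29293356 0.1969903 ]
scene 124 ((581.19189453125, 271.5812683105469), (64.40875244140625, 57.94082260131836), 70.56954193115234) [0.0827 0.0869 0.0912]
side 156 ((577.6038818359375, 267.72216796875), (67.30110168457031, 58.21193313598633), 70.80961608886719) [0.0826 0.0858 0.0888]
```

The cup stands upright at (579,270), sides at 70.7°. Now I take it at the centre, fairly high.

>>> step_arm(increments=[{"dx": -30, "dy": -1.3, "dz": 0, "roll": 0, "grip": 85}, {"dx": -30, "dy": -1.3, "dz": 0, "roll": 0, "grip": 85}, {"dx": 0, "dy": 0, "dz": 30, "roll": 0, "grip": 85}, {"dx": 0, "dy": 0, "dz": 30, "roll": 0, "grip": 85}, {"dx": 0, "dy": 0, "dz": 30, "roll": 0, "grip": 85}, {"dx": 0, "dy": 0, "dz": 20, "roll": 0, "grip": 85}, {"dx": 0, "dy": 0, "dz": 15, "roll": 0, "grip": 85}, {"dx": 0, "dy": 0, "dz": 10, "roll": 0, "grip": 85}, {"dx": 0, "dy": 0, "dz": 5, "roll": 0, "grip": 85}, {"dx": 0, "dy": 0, "dz": 0, "roll": 0, "grip": 85}, {"dx": 0, "dy": 0, "dz": 0, "roll": 0, "grip": 85}])

```text
time: 12.72
ee_pos: [0.5822, 0.2676, 0.0544]
ee_rot: [3.141, 0.001, 2.792]
contact_force: [0.2, 0.0, 1.0]
opening: 0.0851
grasp_force: 0.0
```

>>> step_arm(increments=[{"dx": 3, "dy": 1, "dz": 6, "roll": 0, "grip": 85}, {"dx": 0, "dy": 0, "dz": 0, "roll": 0, "grip": 85}, {"dx": 0, "dy": 0, "dz": 0, "roll": 0, "grip": 65}, {"dx": 0, "dy": 0, "dz": 0, "roll": 0, "grip": 56}, {"dx": 0, "dy": 0, "dz": 0, "roll": 0, "grip": 56}, {"dx": 0, "dy": 0, "dz": 0, "roll": 0, "grip": 56}, {"dx": 0, "dy": 0, "dz": 0, "roll": 0, "grip": 56}, {"dx": 0, "dy": 0, "dz": 0, "roll": 0, "grip": 56}])

```text
time: 13.38
ee_pos: [0.5795, 0.2699, 0.0486]
ee_rot: [3.141, 0.001, 2.793]
contact_force: [-0.5, 1.1, 3.9]
opening: 0.0574
grasp_force: 64.6
```

>>> step_arm(increments=[{"dx": 0, "dy": 0, "dz": -15, "roll": 0, "grip": 56}, {"dx": 0, "dy": 0, "dz": -25, "roll": 0, "grip": 56}, {"dx": 0, "dy": 0, "dz": -30, "roll": 0, "grip": 56}, {"dx": 0, "dy": 0, "dz": -30, "roll": 0, "grip": 56}, {"dx": 0, "dy": 0, "dz": -10, "roll": 0, "grip": 56}, {"dx": -5, "dy": -13, "dz": 0, "roll": 0, "grip": 56}, {"dx": -10, "dy": -25, "dz": 0, "roll": 0, "grip": 56}, {"dx": -12, "dy": -30, "dz": 0, "roll": 0, "grip": 56}, {"dx": -12, "dy": -30, "dz": 0, "roll": 0, "grip": 56}, {"dx": -12, "dy": -30, "dz": 0, "roll": 0, "grip": 56}, {"dx": -12, "dy": -30, "dz": 0, "roll": 0, "grip": 56}, {"dx": -12, "dy": -30, "dz": 0, "roll": 0, "grip": 56}, {"dx": -12, "dy": -30, "dz": 0, "roll": 0, "grip": 56}, {"dx": -10, "dy": -22, "dz": 0, "roll": 0, "grip": 56}, {"dx": -5, "dy": -13, "dz": 0, "roll": 0, "grip": 56}, {"dx": 0, "dy": 0, "dz": 0, "roll": 0, "grip": 56}, {"dx": 0, "dy": 0, "dz": 0, "roll": 0, "grip": 56}])

```text
time: 14.8
ee_pos: [0.5878, -0.0035, 0.156]
ee_rot: [-3.141, -0.003, 2.791]
contact_force: [0.0, 0.2, -1.7]
opening: 0.0575
grasp_force: 64.6
```

Run:
```python
from h import *
e=sensors.observe()["ee_pos"];print(e)
for n in ["scene","side"]:
    p,d,c=grab(n);W=cloud(d,c);x,y,z=np.moveaxis(W,-1,0)
    # cup body horizontal slab and lower extents; pad/deck
    m=(abs(x-e[0])<.06)&(abs(y-e[1])<.06)&(z>.1)&(z<.15)&(p.max(-1)>80)
    P=W[m]; print(n,m.sum(),cv2.minAreaRect((P[:,:2]*1000).astype(np.float32)))
    for h in (.08,.09,.1,.11,.12): print(h,((abs(x-e[0])<.06)&(abs(y-e[1])<.06)&(abs(z-h)<.005)).sum())
    m=(abs(z-.046)<.006)&(x>.5)&(x<.68)&(y>-.1)&(y<.16)
    k,l,st,_=cv2.connectedComponentsWithStats(m.astype(np.uint8));i=1+st[1:,4].argmax();P=W[l==i]
    print(" deck",len(P),cv2.minAreaRect((P[:,:2]*1000).astype(np.float32)))
```

```text
[ 0.5877759  -0.00350999  0.15598593]
scene 206 ((592.2028198242188, 0.7448081970214844), (61.750797271728516, 57.96799850463867), 74.96977233886719)
0.08 0
0.09 0
0.1 5
0.11 37
0.12 46
 deck 870 ((593.1600952148438, 20.261253356933594), (154.19366455078125, 90.44857788085938), 83.1134033203125)
side 617 ((586.2557983398438, -5.1874237060546875), (66.34525299072266, 58.883792877197266), 69.92739868164062)
0.08 0
0.09 0
0.1 1
0.11 123
0.12 137
 deck 1747 ((589.0361328125, 13.805618286132812), (154.14141845703125, 91.36113739013672), 84.04007720947266)
```

Cup and pad centre agree to about 1 mm. Lowering.

>>> step_arm(increments=[{"dx": -1, "dy": 1, "dz": 10, "roll": 0, "grip": 56}, {"dx": 0, "dy": 0, "dz": 12, "roll": 0, "grip": 56}, {"dx": 0, "dy": 0, "dz": 10, "roll": 0, "grip": 56}, {"dx": 0, "dy": 0, "dz": 8, "roll": 0, "grip": 56}, {"dx": 0, "dy": 0, "dz": 6, "roll": 0, "grip": 56}, {"dx": 0, "dy": 0, "dz": 4, "roll": 0, "grip": 56}, {"dx": 0, "dy": 0, "dz": 2, "roll": 0, "grip": 56}, {"dx": 0, "dy": 0, "dz": 0, "roll": 0, "grip": 56}, {"dx": 0, "dy": 0, "dz": 0, "roll": 0, "grip": 56}])

```text
time: 15.65
ee_pos: [0.59, -0.0025, 0.1062]
ee_rot: [3.141, 0.001, 2.792]
contact_force: [-0.2, 0.3, -1.6]
opening: 0.0578
grasp_force: 64.6
```

>>> step_arm(increments=[{"dx": 0, "dy": 0, "dz": 4, "roll": 0, "grip": 56}, {"dx": 0, "dy": 0, "dz": 3, "roll": 0, "grip": 56}, {"dx": 0, "dy": 0, "dz": 2, "roll": 0, "grip": 56}, {"dx": 0, "dy": 0, "dz": 1, "roll": 0, "grip": 56}, {"dx": 0, "dy": 0, "dz": 0, "roll": 0, "grip": 56}])

```text
time: 16.07
ee_pos: [0.5897, -0.0024, 0.0957]
ee_rot: [-3.142, -0.0, 2.792]
contact_force: [-0.1, 1.4, -2.7]
opening: 0.0573
grasp_force: 64.5
```

>>> step_arm(increments=[{"dx": 0, "dy": 0, "dz": 1, "roll": 0, "grip": 56}, {"dx": 0, "dy": 0, "dz": 0, "roll": 0, "grip": 58}, {"dx": 0, "dy": 0, "dz": 0, "roll": 0, "grip": 62}, {"dx": 0, "dy": 0, "dz": 0, "roll": 0, "grip": 72}, {"dx": 0, "dy": 0, "dz": 0, "roll": 0, "grip": 85}, {"dx": 0, "dy": 0, "dz": 0, "roll": 0, "grip": 85}, {"dx": 0, "dy": 0, "dz": 0, "roll": 0, "grip": 85}, {"dx": 0, "dy": 0, "dz": -15, "roll": 0, "grip": 85}, {"dx": 0, "dy": 0, "dz": -30, "roll": 0, "grip": 85}, {"dx": 0, "dy": 0, "dz": -35, "roll": 0, "grip": 85}, {"dx": 0, "dy": 0, "dz": -15, "roll": 0, "grip": 85}, {"dx": 0, "dy": 0, "dz": 0, "roll": 0, "grip": 85}, {"dx": 0, "dy": 0, "dz": 0, "roll": 0, "grip": 85}])

```text
time: 17.15
ee_pos: [0.5903, -0.0025, 0.1911]
ee_rot: [3.141, 0.003, 2.793]
contact_force: [-0.4, 0.4, -0.3]
opening: 0.085
grasp_force: 0.0
```

```bash
python3 up.py .589 -.003 .06 .128 .145
python3 - <<'E'
from h import *
out=[]
for n,r in (("scene",(160,270,200,320)),("side",(200,350,340,480))):
    p,d,c=grab(n); print(n); out.append(cv2.resize(p[r[0]:r[1],r[2]:r[3]],(400,400),interpolation=cv2.INTER_CUBIC))
save(np.hstack(out),"c6.png")
E
```

```text
[ 0.5903475  -0.00249153  0.19111243]
scene 101 ((592.0985717773438, 0.3228492736816406), (64.28884887695312, 57.706668853759766), 70.44054412841797) [0.1288 0.1332 0.1374]
side 274 ((588.9685668945312, -4.673519134521484), (64.72526550292969, 59.06147003173828), 69.16085815429688) [0.1285 0.1328 0.1358]
scene
side
```

View pics/c6.png

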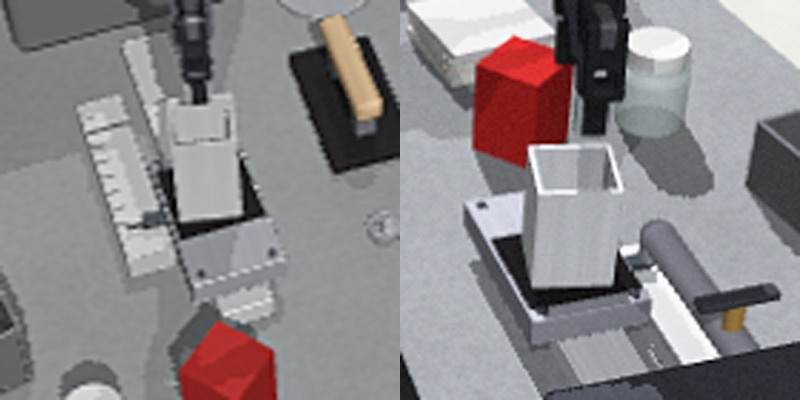

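The cup stands mouth up on the pad (left crop (205,155), right crop (570,215)), centred within about 2 mm. The long line shows at left crop (100,128) and the pointer at (150,218). Next I make a rectified view of the scale.

```bash
cat > scale.py <<'E'
from h import *
import sys
th=np.radians(83.6); Y=np.array([np.cos(th),np.sin(th)]);X=np.array([Y[1],-Y[0]]);O=np.array([.575,-.1294])
def rect(n,z,s=4,x0=36,x1=100,y0=-45,y1=165):
    p,d,c=grab(n)
    xs=np.arange(x0,x1,1/s)/1000;ys=np.arange(y0,y1,1/s)/1000
    g=O+xs[:,None,None]*X+ys[None,:,None]*Y
    P=np.dstack([g,np.full(g.shape[:2],z)]).reshape(-1,3)
    uv,_=cv2.projectPoints(P,cv2.Rodrigues(np.array(c["R"],float))[0],np.array(c["t"],float),np.array(c["intrinsics"],float),np.array(c["dist"],float))
    uv=uv.reshape(*g.shape[:2],2).astype(np.float32)
    return cv2.remap(p,uv[...,0],uv[...,1],cv2.INTER_CUBIC)
E
python3 - <<'E'
from scale import *
out=[cv2.resize(rect(n,.026),(800,256)) for n in ("scene","side")]
save(np.vstack(out),"r1.png")
E
```

```text
(no output)
```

View pics/r1.png

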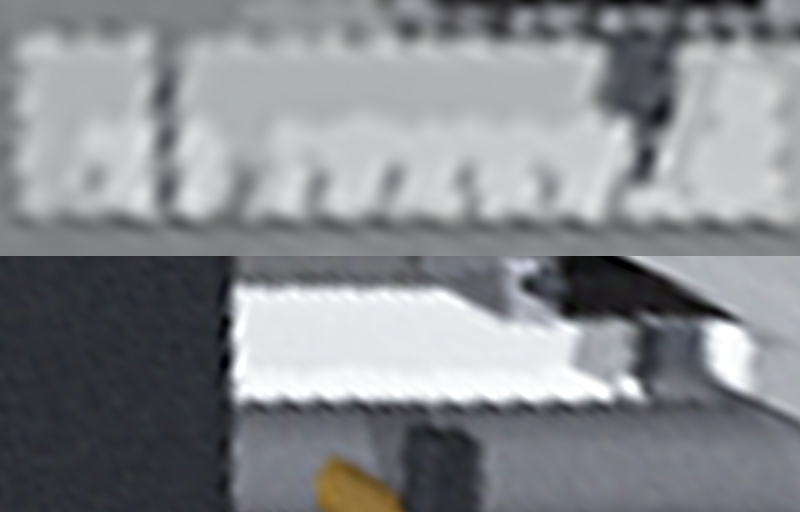

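The long line is at rectified px 166 (y ≈ -1.4 mm) and the pointer tip at px 648 (y ≈ 125 mm), so about 127 mm to go plus some parallax. The wrist camera may give a parallax-free check, so I see where it points.

Run:
```python
from scale import *
from scipy.spatial.transform import Rotation as Ro
s=sensors.observe();c=vision.calibration("wrist")
Rt=Ro.from_euler("xyz",s["ee_rot"]).as_matrix();R=np.array(c["R"]);t=np.array(c["t"])
cp=-R.T@t; print("cam in tool",(Rt.T@(cp-s["ee_pos"])).round(3),"cam axes in tool\n",(Rt.T@R.T).round(3)); print(np.array(c["intrinsics"]).round(0))
def pr(sx,sy,z):
    P=np.append(O+sx*X+sy*Y,z)[None];return cv2.projectPoints(P,cv2.Rodrigues(R)[0],t,np.array(c["intrinsics"],float),np.array(c["dist"],float))[0].ravel().round()
print("mark",pr(.085,0,.026),"ptr",pr(.075,.127,.028))
p,d,c2=grab("scene");W=cloud(d,c2);q=W[...,:2]-O;sx=q@X;sy=q@Y
m=(sx>.05)&(sx<.09)&(sy>.1)&(sy<.15)&(p.max(-1)<130)&(W[...,2]>.02)&(W[...,2]<.06)
for r in np.c_[sx[m],sy[m],W[...,2][m],p[m].max(-1)/1000.].round(4): print(r)
```

```text
cam in tool [ 0.068  0.001 -0.144] cam axes in tool
 [[-0.001 -0.962 -0.272]
 [ 1.    -0.    -0.   ]
 [ 0.    -0.272  0.962]]
[[429.   0. 324.]
 [  0. 429. 241.]
 [  0.   0.   1.]]
mark [196. 352.] ptr [346. 309.]
[0.0607 0.1102 0.024  0.125 ]
[0.0575 0.1098 0.0223 0.115 ]
[0.0568 0.1246 0.0373 0.127 ]
[0.0532 0.1219 0.0331 0.11  ]
[0.051  0.1276 0.0382 0.09  ]
[0.0635 0.1245 0.0352 0.096 ]
[0.0605 0.125  0.0345 0.083 ]
[0.0573 0.1249 0.0331 0.086 ]
[0.0546 0.1276 0.0349 0.085 ]
[0.0522 0.1314 0.0379 0.087 ]
[0.0643 0.126  0.0324 0.082 ]
[0.0623 0.1331 0.039  0.085 ]
[0.0586 0.13   0.0342 0.087 ]
[0.0556 0.1306 0.0337 0.087 ]
[0.0532 0.1344 0.0367 0.083 ]
[0.0501 0.1346 0.0357 0.097 ]
[0.0719 0.1321 0.037  0.118 ]
[0.0692 0.1344 0.0384 0.086 ]
[0.0661 0.1346 0.0373 0.07  ]
[0.0624 0.131  0.0321 0.095 ]
[0.0594 0.1318 0.0318 0.096 ]
[0.0562 0.1312 0.0299 0.087 ]
[0.0541 0.137  0.0351 0.063 ]
[0.0507 0.1356 0.0323 0.089 ]
[0.0815 0.1305 0.0345 0.093 ]
[0.0783 0.1298 0.0324 0.067 ]
[0.0748 0.127  0.0281 0.057 ]
[0.0717 0.1271 0.0269 0.118 ]
[0.0682 0.125  0.0233 0.103 ]
[0.0669 0.1363 0.0348 0.039 ]
[0.0636 0.1354 0.0325 0.047 ]
[0.0606 0.1362 0.0321 0.094 ]
[0.0571 0.1337 0.0281 0.122 ]
```

Run:
```python
from scale import *
save(np.vstack([cv2.resize(rect("wrist",z),(800,256)) for z in (.026,.032)]),"r2.png")
```

```text
(no output)
```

View pics/r2.png

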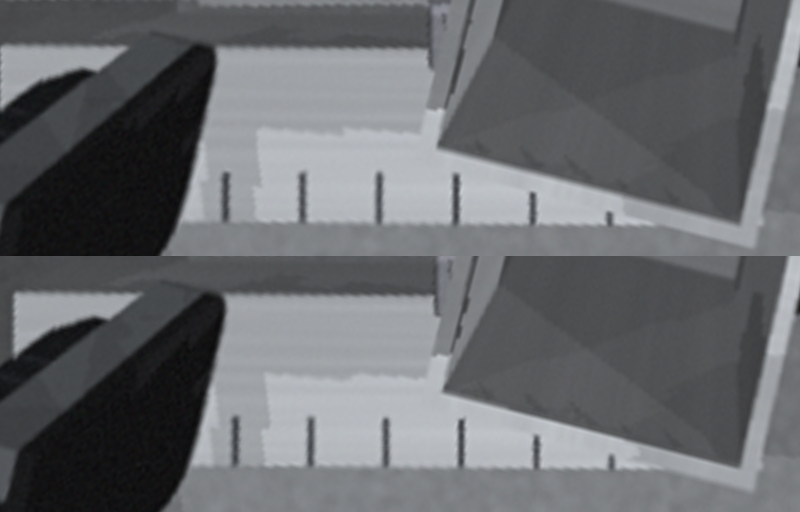

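The cup rim hides the pointer in this view. The ticks (px 226, 303, 379, 456, 533, 610) are 20 mm apart, as they should be. I move behind the push face and turn the tool so the wrist camera looks along the rail.

>>> step_arm(increments=[{"dx": 6.3, "dy": 25, "dz": 0, "roll": 0, "grip": 0}, {"dx": 6.3, "dy": 25, "dz": 0, "roll": 0, "grip": 0}, {"dx": 6.3, "dy": 25, "dz": 0, "roll": 0, "grip": 0}, {"dx": 6.3, "dy": 25, "dz": 0, "roll": 0, "grip": 0}, {"dx": 6.3, "dy": 25, "dz": 0, "roll": 0, "grip": 0}, {"dx": 0, "dy": 0, "dz": 0, "roll": 6.95, "grip": 0}, {"dx": 0, "dy": 0, "dz": 0, "roll": 6.95, "grip": 0}, {"dx": 0, "dy": 0, "dz": 0, "roll": 6.95, "grip": 0}, {"dx": 0, "dy": 0, "dz": 0, "roll": 6.95, "grip": 0}, {"dx": 0, "dy": 0, "dz": 0, "roll": 6.95, "grip": 0}, {"dx": 0, "dy": 0, "dz": 0, "roll": 6.95, "grip": 0}, {"dx": 0, "dy": 0, "dz": 0, "roll": 6.95, "grip": 0}, {"dx": 0, "dy": 0, "dz": 0, "roll": 6.95, "grip": 0}, {"dx": 0, "dy": 0, "dz": 0, "roll": 6.95, "grip": 0}, {"dx": 0, "dy": 0, "dz": 0, "roll": 6.95, "grip": 0}, {"dx": 0, "dy": 0, "dz": 0, "roll": 6.95, "grip": 0}, {"dx": 0, "dy": 0, "dz": 0, "roll": 0, "grip": 0}, {"dx": 0, "dy": 0, "dz": 0, "roll": 0, "grip": 0}])

```text
time: 19.1
ee_pos: [0.6029, 0.1258, 0.1896]
ee_rot: [-3.141, 0.0, 1.462]
contact_force: [0.8, 0.7, -1.2]
opening: -0.0002
grasp_force: 0.0
```

```bash
cat > ptr.py <<'E'
from scale import *
import sys
def run(y0=-50,y1=165):
    s=sensors.observe();e=s["ee_pos"];q=e[:2]-O
    print("tcp",e.round(4),"rot",s["ee_rot"].round(3),"station x,y",(q@X).round(4),(q@Y).round(4),"t",s["time"])
    for z in (.026,.030):
        g=rect("wrist",z,s=4,x0=40,x1=100,y0=y0,y1=y1).max(-1).astype(float)
        if z==.026: save(cv2.resize(g.astype(np.uint8)[...,None].repeat(3,2),(800,230)),"w_%d.png"%(s["time"]*100))
        for xa in (58,66,72,76,80,84,87):
            r=g[int((xa-40)*4)-2:int((xa-40)*4)+3].mean(0)
            bl=cv2.GaussianBlur(r[None],(0,0),3)[0]; base=cv2.GaussianBlur(r[None],(0,0),24)[0]
            k=[i for i in range(8,len(r)-8) if bl[i]==bl[i-8:i+9].min() and base[i]-bl[i]>12]
            print(z,xa,[(round(y0+i/4,1),int(bl[i])) for i in k])
run()
E
python3 ptr.py
```

```text
tcp [0.6029 0.1258 0.1896] rot [-3.141  0.     1.462] station x,y -0.0007 0.2567 t 19.1
0.026 58 [(130.2, 37), (133.5, 37), (158.8, 143)]
0.026 66 [(129.5, 23), (159.5, 144)]
0.026 72 [(135.8, 37), (141.2, 37), (158.5, 146)]
0.026 76 [(142.2, 34)]
0.026 80 [(137.5, 29), (143.8, 37)]
0.026 84 [(141.2, 37), (144.2, 37)]
0.026 87 [(137.5, 37), (140.8, 38), (143.8, 37)]
0.03 58 [(136.0, 38), (161.5, 143)]
0.03 66 [(134.0, 24), (162.8, 144)]
0.03 72 [(141.5, 37), (144.2, 37), (158.8, 146)]
0.03 76 [(144.2, 33)]
0.03 80 [(138.8, 28), (146.2, 37)]
0.03 84 [(146.0, 37)]
0.03 87 [(146.0, 37)]
```

>>> step_arm(increments=[{"dx": 0, "dy": 0, "dz": 25, "roll": 0, "grip": 0}, {"dx": 0, "dy": 0, "dz": 30, "roll": 0, "grip": 0}, {"dx": 0, "dy": 0, "dz": 30, "roll": 0, "grip": 0}, {"dx": 0, "dy": 0, "dz": 25, "roll": 0, "grip": 0}, {"dx": 0, "dy": 0, "dz": 15, "roll": 0, "grip": 0}, {"dx": 0, "dy": 0, "dz": 10, "roll": 0, "grip": 0}, {"dx": 0, "dy": 0, "dz": 5, "roll": 0, "grip": 0}, {"dx": 0, "dy": 0, "dz": 0, "roll": 0, "grip": 0}, {"dx": 0, "dy": 0, "dz": 0, "roll": 0, "grip": 0}])

```text
time: 19.95
ee_pos: [0.6035, 0.1259, 0.051]
ee_rot: [3.14, -0.0, 1.459]
contact_force: [-0.0, 0.5, 0.3]
opening: -0.0001
grasp_force: 0.0
```

>>> step_arm(increments=[{"dx": 0, "dy": 0, "dz": 9, "roll": 0, "grip": 0}, {"dx": 0, "dy": 0, "dz": 7, "roll": 0, "grip": 0}, {"dx": -3, "dy": 0, "dz": 0, "roll": 0, "grip": 0}, {"dx": -3, "dy": 0, "dz": 0, "roll": 0, "grip": 0}, {"dx": -3, "dy": 0, "dz": 0, "roll": 0, "grip": 0}, {"dx": -3, "dy": 0, "dz": 0, "roll": 0, "grip": 0}, {"dx": -3, "dy": 0, "dz": 0, "roll": 0, "grip": 0}, {"dx": -3, "dy": 0, "dz": 0, "roll": 0, "grip": 0}])

```text
time: 20.62
ee_pos: [0.601, 0.1075, 0.0341]
ee_rot: [3.141, -0.0, 1.458]
contact_force: [0.9, 0.4, 0.1]
opening: -0.0004
grasp_force: 0.0
```

>>> step_arm(increments=[{"dx": -2, "dy": 0, "dz": 0, "roll": 0, "grip": 0}, {"dx": -2, "dy": 0, "dz": 0, "roll": 0, "grip": 0}])

```text
time: 20.78
ee_pos: [0.6005, 0.1036, 0.0339]
ee_rot: [3.141, -0.0, 1.458]
contact_force: [-0.1, 0.1, -0.1]
opening: -0.0003
grasp_force: 0.0
```

>>> step_arm(increments=[{"dx": -2, "dy": 0, "dz": 0, "roll": 0, "grip": 0}, {"dx": -2, "dy": 0, "dz": 0, "roll": 0, "grip": 0}])

```text
time: 20.95
ee_pos: [0.6003, 0.1021, 0.034]
ee_rot: [3.141, -0.005, 1.459]
contact_force: [1.9, 11.3, -1.0]
opening: 0.0001
grasp_force: 5.1
```

>>> step_arm(increments=[{"dx": -2, "dy": 0, "dz": 0, "roll": 0, "grip": 0}, {"dx": -2, "dy": 0, "dz": 0, "roll": 0, "grip": 0}])

```text
time: 21.12
ee_pos: [0.5999, 0.099, 0.034]
ee_rot: [3.141, -0.006, 1.46]
contact_force: [1.4, 9.2, -0.9]
opening: -0.0001
grasp_force: 5.1
```

Contact at about 10 N, and the carriage moves gently with the tool. I continue at 48 mm/s.

>>> step_arm(increments=[{"dx": -3, "dy": 0, "dz": 0, "roll": 0, "grip": 0}, {"dx": -4, "dy": 0, "dz": 0, "roll": 0, "grip": 0}, {"dx": -4, "dy": 0, "dz": 0, "roll": 0, "grip": 0}, {"dx": -4, "dy": 0, "dz": 0, "roll": 0, "grip": 0}, {"dx": -4, "dy": 0, "dz": 0, "roll": 0, "grip": 0}, {"dx": -4, "dy": 0, "dz": 0, "roll": 0, "grip": 0}, {"dx": -4, "dy": 0, "dz": 0, "roll": 0, "grip": 0}, {"dx": -4, "dy": 0, "dz": 0, "roll": 0, "grip": 0}, {"dx": -4, "dy": 0, "dz": 0, "roll": 0, "grip": 0}, {"dx": -4, "dy": 0, "dz": 0, "roll": 0, "grip": 0}, {"dx": -4, "dy": 0, "dz": 0, "roll": 0, "grip": 0}, {"dx": -3, "dy": 0, "dz": 0, "roll": 0, "grip": 0}, {"dx": -2, "dy": 0, "dz": 0, "roll": 0, "grip": 0}, {"dx": 0, "dy": 0, "dz": 0, "roll": 0, "grip": 0}])

```text
time: 22.28
ee_pos: [0.5942, 0.0508, 0.0339]
ee_rot: [-3.141, -0.005, 1.46]
contact_force: [0.0, 8.9, -0.6]
opening: 0.0001
grasp_force: 4.2
```

```bash
cat > sc.py <<'E'
from scale import *
e=sensors.observe()["ee_pos"];q=e[:2]-O;print(e.round(4),"st",(q@X).round(4),(q@Y).round(4))
g=rect("scene",.026,s=4,x0=40,x1=100,y0=-50,y1=165).max(-1).astype(float)
for xa in (68,72,76,80,84):
    r=g[int((xa-40)*4)-4:int((xa-40)*4)+5].mean(0)
    bl=cv2.GaussianBlur(r[None],(0,0),3)[0];base=cv2.GaussianBlur(r[None],(0,0),30)[0]
    k=[i for i in range(8,len(r)-8) if bl[i]==bl[i-8:i+9].min() and base[i]-bl[i]>10]
    print(xa,[(round(-50+i/4,1),int(base[i]-bl[i])) for i in k])
E
python3 sc.py; python3 up.py .584 -.055 .06 .128 .145
```

```text
[0.5942 0.0508 0.0339] st -0.0011 0.1813
68 [(-47.0, 12), (-1.0, 60), (22.8, 11), (72.0, 75)]
72 [(-44.5, 24), (-1.8, 75), (20.8, 13), (72.2, 77)]
76 [(-45.2, 27), (-2.0, 42), (18.2, 19), (73.0, 75), (119.2, 12), (161.2, 18)]
80 [(-45.8, 15), (-20.2, 27), (-1.0, 53), (19.2, 39), (38.8, 34), (58.2, 40), (73.5, 54), (98.5, 28), (118.5, 45)]
84 [(-43.5, 24), (-21.2, 12), (-1.5, 76), (18.5, 46), (37.8, 43), (57.0, 37), (78.5, 26), (99.0, 44), (117.0, 43)]
[0.59413806 0.05084144 0.0339064 ]
scene 32 ((607.1524047851562, -59.356346130371094), (60.80118942260742, 12.753926277160645), 70.75688934326172) [0.1288 0.1343 0.1371]
side 280 ((583.0026245117188, -56.3856201171875), (61.30317306518555, 59.296512603759766), 69.43933868408203) [0.1289 0.1332 0.137 ]
```

Pushed 52 mm so far; the image shows the pointer moved 52 mm too. About 77–82 mm are left. I push 60 mm more, then check closely.

>>> step_arm(increments=[{"dx": -3, "dy": 0, "dz": 0, "roll": 0, "grip": 0}, {"dx": -4, "dy": 0, "dz": 0, "roll": 0, "grip": 0}, {"dx": -4, "dy": 0, "dz": 0, "roll": 0, "grip": 0}, {"dx": -4, "dy": 0, "dz": 0, "roll": 0, "grip": 0}, {"dx": -4, "dy": 0, "dz": 0, "roll": 0, "grip": 0}, {"dx": -4, "dy": 0, "dz": 0, "roll": 0, "grip": 0}, {"dx": -4, "dy": 0, "dz": 0, "roll": 0, "grip": 0}, {"dx": -4, "dy": 0, "dz": 0, "roll": 0, "grip": 0}, {"dx": -4, "dy": 0, "dz": 0, "roll": 0, "grip": 0}, {"dx": -4, "dy": 0, "dz": 0, "roll": 0, "grip": 0}, {"dx": -4, "dy": 0, "dz": 0, "roll": 0, "grip": 0}, {"dx": -4, "dy": 0, "dz": 0, "roll": 0, "grip": 0}, {"dx": -4, "dy": 0, "dz": 0, "roll": 0, "grip": 0}, {"dx": -4, "dy": 0, "dz": 0, "roll": 0, "grip": 0}, {"dx": -3, "dy": 0, "dz": 0, "roll": 0, "grip": 0}, {"dx": -2, "dy": 0, "dz": 0, "roll": 0, "grip": 0}, {"dx": 0, "dy": 0, "dz": 0, "roll": 0, "grip": 0}])

```text
time: 23.85
ee_pos: [0.5871, -0.0087, 0.0339]
ee_rot: [-3.14, -0.005, 1.46]
contact_force: [-1.6, 8.6, 1.9]
opening: -0.0001
grasp_force: 4.2
```

```bash
python3 sc.py; python3 ptr.py | head -12
```

```text
[ 0.5871 -0.0087  0.0339] st -0.0015 0.1213
68 [(-46.8, 12), (-0.8, 52), (13.2, 74), (112.5, 10)]
72 [(-44.5, 24), (-1.8, 64), (12.5, 86), (111.5, 15)]
76 [(-45.2, 27), (-2.2, 38), (12.2, 78), (58.8, 12), (78.0, 15), (97.2, 11), (111.0, 10), (161.0, 18)]
80 [(-45.8, 15), (-20.2, 27), (-1.0, 47), (12.0, 22), (17.8, 28), (38.8, 34), (58.2, 46), (77.0, 42), (98.5, 29), (118.5, 45)]
84 [(-43.5, 24), (-21.2, 12), (-1.5, 77), (18.2, 45), (37.8, 44), (57.0, 37), (78.0, 31), (99.0, 44), (117.0, 44)]
tcp [ 0.5871 -0.0088  0.0339] rot [-3.14  -0.004  1.46 ] station x,y -0.0014 0.1212 t 23.9
0.026 58 [(57.0, 19), (72.8, 28), (89.0, 32), (92.5, 32), (162.2, 99)]
0.026 66 [(50.5, 20), (54.0, 20), (66.5, 29), (86.8, 32)]
0.026 72 [(84.8, 32), (161.5, 100)]
0.026 76 [(81.2, 32)]
0.026 80 [(80.8, 32), (94.0, 97), (114.2, 105)]
0.026 84 [(76.0, 32), (93.8, 84), (114.2, 86), (162.0, 98)]
0.026 87 [(72.0, 32), (74.5, 32), (93.8, 84), (114.0, 88)]
0.03 58 [(58.8, 20), (62.0, 19), (79.2, 29), (89.2, 32), (162.5, 97)]
0.03 66 [(54.5, 20), (87.0, 32), (90.0, 32), (162.5, 99)]
0.03 72 [(83.5, 33), (86.8, 32), (162.5, 100)]
0.03 76 [(79.0, 32), (84.2, 32), (110.2, 150)]
```

Apparently 14 mm plus parallax are left. I back off and look straight down on the pointer with the wrist camera.

>>> step_arm(increments=[{"dx": 5, "dy": 0, "dz": 0, "roll": 0, "grip": 0}, {"dx": 10, "dy": 0, "dz": -5, "roll": 0, "grip": 0}, {"dx": 0, "dy": 0, "dz": -36, "roll": 0, "grip": 0}, {"dx": 0, "dy": 0, "dz": -36, "roll": 0, "grip": 0}, {"dx": 0, "dy": 0, "dz": -36, "roll": 0, "grip": 0}, {"dx": 0, "dy": 0, "dz": -36, "roll": 0, "grip": 0}, {"dx": 0, "dy": 0, "dz": -36, "roll": 0, "grip": 0}, {"dx": 0, "dy": 0, "dz": -36, "roll": 0, "grip": 0}, {"dx": -10, "dy": 4, "dz": 0, "roll": 0, "grip": 0}, {"dx": -25, "dy": 10, "dz": 0, "roll": 0, "grip": 0}, {"dx": -25, "dy": 10, "dz": 0, "roll": 0, "grip": 0}, {"dx": -25, "dy": 10, "dz": 0, "roll": 0, "grip": 0}, {"dx": -25, "dy": 10, "dz": 0, "roll": 0, "grip": 0}, {"dx": -25, "dy": 10, "dz": 0, "roll": 0, "grip": 0}, {"dx": -25, "dy": 10, "dz": 0, "roll": 0, "grip": 0}, {"dx": -20, "dy": 10, "dz": 0, "roll": 0, "grip": 0}, {"dx": -6, "dy": 2, "dz": 0, "roll": 0, "grip": 0}, {"dx": 0, "dy": 0, "dz": 0, "roll": 0, "grip": 0}, {"dx": 0, "dy": 0, "dz": 0, "roll": 0, "grip": 0}])

```text
time: 25.58
ee_pos: [0.6437, -0.1893, 0.2546]
ee_rot: [-3.141, -0.0, 1.458]
contact_force: [-0.2, 0.4, 0.7]
opening: -0.0002
grasp_force: 0.0
```

```bash
python3 ptr.py
python3 - <<'E'
from scale import *
p,d,c=grab("wrist");W=cloud(d,c);q=W[...,:2]-O;sx=q@X*1000;sy=q@Y*1000;z=W[...,2]*1000
for x0 in (50,56,62,68,74):
  for y0 in range(-12,32,4):
    m=(abs(sx-x0)<3)&(abs(sy-y0)<2)
    print(f"{np.nanmedian(z[m]):.0f}/{p[m].max(-1).mean():.0f}",end=" ")
  print()
g=rect("wrist",.026,s=10,x0=40,x1=100,y0=-45,y1=35);save(cv2.resize(g,(800,600)),"final_w.png")
E
```

```text
tcp [ 0.6437 -0.1893  0.2546] rot [-3.141 -0.     1.458] station x,y 0.075 -0.0518 t 25.5833
0.026 58 [(-46.8, 83), (-4.5, 78), (9.2, 72), (16.5, 76), (117.0, 0), (117.2, 0), (117.5, 0), (117.8, 0), (118.0, 0), (118.2, 0), (118.5, 0), (118.8, 0), (119.0, 0), (119.2, 0), (119.5, 0), (119.8, 0), (120.0, 0), (120.2, 0), (120.5, 0), (120.8, 0), (121.0, 0), (121.2, 0), (121.5, 0), (121.8, 0), (122.0, 0), (122.2, 0), (122.5, 0), (122.8, 0)]
0.026 66 [(-46.8, 85), (-4.8, 88), (9.2, 73), (14.5, 78), (116.8, 0), (117.0, 0), (117.2, 0), (117.5, 0), (117.8, 0), (118.0, 0), (118.2, 0), (118.5, 0), (118.8, 0), (119.0, 0), (119.2, 0), (119.5, 0), (119.8, 0), (120.0, 0), (120.2, 0), (120.5, 0), (120.8, 0), (121.0, 0), (121.2, 0), (121.5, 0), (121.8, 0), (122.0, 0), (122.2, 0), (122.5, 0), (122.8, 0)]
0.026 72 [(-5.0, 94), (10.8, 129), (15.0, 88), (116.8, 0), (117.0, 0), (117.2, 0), (117.5, 0), (117.8, 0), (118.0, 0), (118.2, 0), (118.5, 0), (118.8, 0), (119.0, 0), (119.2, 0), (119.5, 0), (119.8, 0), (120.0, 0), (120.2, 0), (120.5, 0), (120.8, 0), (121.0, 0), (121.2, 0), (121.5, 0), (121.8, 0), (122
[... 3949 characters left out ...]
 (74.8, 143), (94.8, 139), (116.5, 0), (116.8, 0), (117.0, 0), (117.2, 0), (117.5, 0), (117.8, 0), (118.0, 0), (118.2, 0), (118.5, 0), (118.8, 0), (119.0, 0), (119.2, 0), (119.5, 0), (119.8, 0), (120.0, 0), (120.2, 0), (120.5, 0), (120.8, 0), (121.0, 0), (121.2, 0), (121.5, 0), (121.8, 0), (122.0, 0), (122.2, 0), (122.5, 0)]
28/185 28/180 29/127 28/128 28/124 29/95 39/76 39/76 39/83 28/185 28/191 
28/190 28/182 29/94 28/124 28/123 29/93 39/77 39/76 39/84 28/187 28/192 
28/191 28/183 29/104 28/124 28/124 29/93 39/78 39/79 39/87 28/187 28/192 
28/200 28/198 29/120 28/171 28/174 29/116 38/96 38/94 38/127 28/190 28/196 
28/218 28/209 29/134 28/217 28/190 28/152 28/161 35/127 28/193 28/205 28/216
```

View pics/final_w.png

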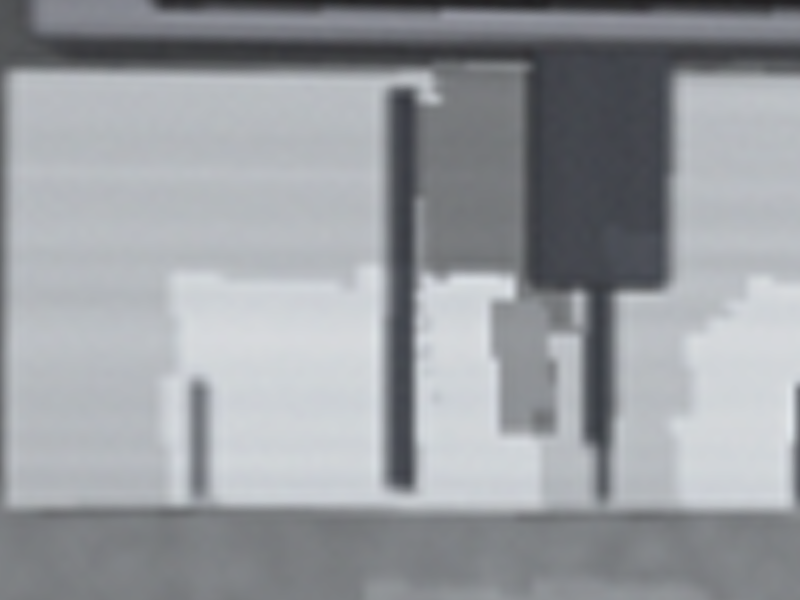

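The view is clear: line centre at px 401, pointer at px 598 over the first short tick, which makes 19.7 mm to go with no parallax. I return behind the push face and tap about 19 mm.

>>> step_arm(increments=[{"dx": 12, "dy": -5, "dz": 0, "roll": 0, "grip": 0}, {"dx": 26, "dy": -10, "dz": 0, "roll": 0, "grip": 0}, {"dx": 26, "dy": -10, "dz": 0, "roll": 0, "grip": 0}, {"dx": 26, "dy": -10, "dz": 0, "roll": 0, "grip": 0}, {"dx": 26, "dy": -10, "dz": 0, "roll": 0, "grip": 0}, {"dx": 26, "dy": -10, "dz": 0, "roll": 0, "grip": 0}, {"dx": 26, "dy": -10, "dz": 0, "roll": 0, "grip": 0}, {"dx": 16, "dy": -8, "dz": 0, "roll": 0, "grip": 0}, {"dx": 6, "dy": -3, "dz": 0, "roll": 0, "grip": 0}, {"dx": 0, "dy": 0, "dz": 0, "roll": 0, "grip": 0}, {"dx": 0, "dy": 0, "dz": 30, "roll": 0, "grip": 0}, {"dx": 0, "dy": 0, "dz": 35, "roll": 0, "grip": 0}, {"dx": 0, "dy": 0, "dz": 35, "roll": 0, "grip": 0}, {"dx": 0, "dy": 0, "dz": 35, "roll": 0, "grip": 0}, {"dx": 0, "dy": 0, "dz": 30, "roll": 0, "grip": 0}, {"dx": 0, "dy": 0, "dz": 20, "roll": 0, "grip": 0}, {"dx": 0, "dy": 0, "dz": 10, "roll": 0, "grip": 0}, {"dx": 0, "dy": 0, "dz": 5, "roll": 0, "grip": 0}, {"dx": 0, "dy": 0, "dz": 0, "roll": 0, "grip": 0}, {"dx": 0, "dy": 0, "dz": 0, "roll": 0, "grip": 0}])

```text
time: 27.45
ee_pos: [0.5905, 0.0072, 0.0564]
ee_rot: [3.139, -0.0, 1.458]
contact_force: [0.2, -0.5, -0.0]
opening: -0.0001
grasp_force: 0.0
```

```bash
python3 sc.py|head -1
```

```text
[0.5905 0.0072 0.0564] st 0.0001 0.1374
```

>>> step_arm(increments=[{"dx": 0, "dy": 0, "dz": 8, "roll": 0, "grip": 0}, {"dx": 0, "dy": 0, "dz": 8, "roll": 0, "grip": 0}, {"dx": 0, "dy": 0, "dz": 5, "roll": 0, "grip": 0}, {"dx": -3, "dy": 0, "dz": 0, "roll": 0, "grip": 0}, {"dx": -3, "dy": 0, "dz": 0, "roll": 0, "grip": 0}, {"dx": -3, "dy": 0, "dz": 0, "roll": 0, "grip": 0}, {"dx": -3, "dy": 0, "dz": 0, "roll": 0, "grip": 0}, {"dx": -2, "dy": 0, "dz": 0, "roll": 0, "grip": 0}, {"dx": -2, "dy": 0, "dz": 0, "roll": 0, "grip": 0}, {"dx": -2, "dy": 0, "dz": 0, "roll": 0, "grip": 0}, {"dx": -2, "dy": 0, "dz": 0, "roll": 0, "grip": 0}, {"dx": -2, "dy": 0, "dz": 0, "roll": 0, "grip": 0}, {"dx": -2, "dy": 0, "dz": 0, "roll": 0, "grip": 0}, {"dx": 0, "dy": 0, "dz": 0, "roll": 0, "grip": 0}])

```text
time: 28.67
ee_pos: [0.5873, -0.0137, 0.0342]
ee_rot: [3.141, -0.005, 1.46]
contact_force: [1.3, 8.7, 1.0]
opening: -0.0
grasp_force: 4.3
```

```bash
python3 sc.py|head -3
```

```text
[ 0.5873 -0.0137  0.0342] st -0.0007 0.1163
68 [(-46.8, 13), (0.2, 29), (8.0, 47), (108.2, 11)]
72 [(-44.5, 25), (-1.8, 46), (7.5, 78), (107.2, 14)]
```

>>> step_arm(increments=[{"dx": -2, "dy": 0, "dz": 0, "roll": 0, "grip": 0}, {"dx": -2, "dy": 0, "dz": 0, "roll": 0, "grip": 0}, {"dx": -2, "dy": 0, "dz": 0, "roll": 0, "grip": 0}, {"dx": -2, "dy": 0, "dz": 0, "roll": 0, "grip": 0}, {"dx": -2, "dy": 0, "dz": 0, "roll": 0, "grip": 0}, {"dx": -1, "dy": 0, "dz": 0, "roll": 0, "grip": 0}, {"dx": 0, "dy": 0, "dz": 0, "roll": 0, "grip": 0}])

```text
time: 29.3
ee_pos: [0.586, -0.0245, 0.0342]
ee_rot: [3.141, -0.005, 1.46]
contact_force: [0.9, 8.6, 1.1]
opening: 0.0
grasp_force: 4.5
```

```bash
python3 sc.py|head -3
```

```text
[ 0.586  -0.0245  0.0342] st -0.0008 0.1055
68 [(-46.8, 13), (-2.0, 69), (22.8, 10)]
72 [(-44.5, 25), (-2.5, 96), (20.5, 11), (92.8, 12)]
```

>>> step_arm(increments=[{"dx": -1.2, "dy": 0, "dz": 0, "roll": 0, "grip": 0}, {"dx": -1.2, "dy": 0, "dz": 0, "roll": 0, "grip": 0}, {"dx": -1, "dy": 0, "dz": 0, "roll": 0, "grip": 0}, {"dx": 0, "dy": 0, "dz": 0, "roll": 0, "grip": 0}])

```text
time: 29.68
ee_pos: [0.5856, -0.0278, 0.0342]
ee_rot: [3.141, -0.005, 1.46]
contact_force: [0.6, 9.0, 1.3]
opening: -0.0
grasp_force: 4.7
```

```bash
python3 sc.py|head -1
```

```text
[ 0.5856 -0.0278  0.0342] st -0.0008 0.1022
```

Moved 19.1 mm of 19.7 mm. I retreat and check from the same viewpoint above.

>>> step_arm(increments=[{"dx": 10, "dy": 0, "dz": 0, "roll": 0, "grip": 0}, {"dx": 20, "dy": 0, "dz": -5, "roll": 0, "grip": 0}, {"dx": 0, "dy": 0, "dz": -36, "roll": 0, "grip": 0}, {"dx": 0, "dy": 0, "dz": -36, "roll": 0, "grip": 0}, {"dx": 0, "dy": 0, "dz": -36, "roll": 0, "grip": 0}, {"dx": 0, "dy": 0, "dz": -36, "roll": 0, "grip": 0}, {"dx": 0, "dy": 0, "dz": -36, "roll": 0, "grip": 0}, {"dx": 0, "dy": 0, "dz": -36, "roll": 0, "grip": 0}, {"dx": -15, "dy": 6, "dz": 0, "roll": 0, "grip": 0}, {"dx": -25, "dy": 10, "dz": 0, "roll": 0, "grip": 0}, {"dx": -25, "dy": 10, "dz": 0, "roll": 0, "grip": 0}, {"dx": -25, "dy": 10, "dz": 0, "roll": 0, "grip": 0}, {"dx": -25, "dy": 10, "dz": 0, "roll": 0, "grip": 0}, {"dx": -25, "dy": 10, "dz": 0, "roll": 0, "grip": 0}, {"dx": -25, "dy": 10, "dz": 0, "roll": 0, "grip": 0}, {"dx": -16, "dy": 8, "dz": 0, "roll": 0, "grip": 0}, {"dx": -5, "dy": 2, "dz": 0, "roll": 0, "grip": 0}, {"dx": 0, "dy": 0, "dz": 0, "roll": 0, "grip": 0}, {"dx": 0, "dy": 0, "dz": 0, "roll": 0, "grip": 0}])

```text
time: 31.32
ee_pos: [0.6432, -0.1934, 0.2546]
ee_rot: [-3.141, -0.0, 1.458]
contact_force: [0.6, 0.5, 0.9]
opening: 0.0002
grasp_force: 0.0
```

```bash
python3 - <<'E'
from scale import *
e=sensors.observe()["ee_pos"];print(e)
g=rect("wrist",.026,s=10,x0=40,x1=100,y0=-45,y1=35).max(-1).astype(float)
for xa in (46,54,60,70,73,76,79,82,84,85.5):
    r=g[int((xa-40)*10)-3:int((xa-40)*10)+4].mean(0)
    r=np.r_[0*r[:2],r][2:]; k=np.where(r<125)[0]; k=k[(k>100)&(k<700)]
    runs=np.split(k,np.where(np.diff(k)>1)[0]+1)
    print(xa,[(round(-45+q[0]/10,1),round(-45+q[-1]/10,1)) for q in runs if len(q)>3])
E
python3 up.py .577 -.133 .06 .128 .142
```

```text
[ 0.64317584 -0.19344587  0.25462031]
46 [(np.float64(-34.9), np.float64(24.9))]
54 [(np.float64(-20.0), np.float64(-13.0)), (np.float64(-12.4), np.float64(2.8))]
60 [(np.float64(-21.7), np.float64(-19.6)), (np.float64(-17.4), np.float64(-13.2)), (np.float64(-12.4), np.float64(2.5))]
70 [(np.float64(-6.0), np.float64(-3.1))]
73 [(np.float64(-5.9), np.float64(-3.1))]
76 [(np.float64(-6.0), np.float64(-3.2))]
79 [(np.float64(-25.5), np.float64(-24.8)), (np.float64(-6.1), np.float64(-3.1)), (np.float64(14.7), np.float64(15.7))]
82 [(np.float64(-25.5), np.float64(-24.7)), (np.float64(-5.9), np.float64(-3.1)), (np.float64(14.7), np.float64(15.7))]
84 [(np.float64(-25.6), np.float64(-24.7)), (np.float64(-6.0), np.float64(-3.5)), (np.float64(14.7), np.float64(15.7))]
85.5 [(np.float64(-25.5), np.float64(-24.7)), (np.float64(-6.2), np.float64(-3.8)), (np.float64(14.7), np.float64(15.7))]
[ 0.64318494 -0.19296578  0.25499033]
scene 92 ((576.5169067382812, -129.12596130371094), (65.66738891601562, 57.23453903198242), 69.10344696044922) [0.1288 0.133  0.1374]
side 234 ((569.0325927734375, -132.16893005371094), (62.42185974121094, 49.52986145019531), 71.34962463378906) [0.1285 0.1337 0.1375]
```

Pointer (centre -4.5) and line (centre -5.0) coincide within 0.5 mm. The cup is upright over the pad centre and the arm is clear.

```bash
python3 -c "
from workcell import manip
print(manip.close_job())"
```

```text
the job is handed in; nothing more can be done
None
```

The job is handed in, with no verdict returned: the cup stands mouth up and released near the pad's centre (about 2 mm off at placing), and the carriage pointer is on the long line to about 0.5 mm without having passed it.

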